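# Reload the slide dryer and pin its guard bar

### The arm

A 6-joint arm with a two-finger parallel gripper is mounted at the origin on the work surface. World frame = base frame: x ahead of the robot, y to its left, z up, the work surface at z = 0. Lengths are in m, angles in rad, forces in N, time in s.
With the tool pointing down it reaches from about 0.425 to 0.95 m from the base axis. Payload 3.5 kg.
Tool frame: the origin (TCP) lies on the centre line of the jaws, within the pads' length; the fingertips stand 8 mm ahead of it and the grasp point (between the pads) lies 11 mm behind it; z points along the fingers, y is the line along which they close (so a half turn about z gives the same grasp; the last joint's range is limited). The gripper opens to 85 mm and grips with 20 to 120 N. Pads are 22 mm wide; open, the fingers measure 114 mm over their backs; the gripper's body (76 mm by 85 mm) begins 54 mm behind the grasp point. The pads swing forward as they close: fully open they stand 13 mm farther back than shut.
Start: joints at [-1.437, 0.286, 1.577, -0, 1.279, -0.15], TCP at [0.189, -0.648, 0.239] pointing down, gripper open.
Joint ranges: [-2.77, 2.77], [-0.9, 2.22], [0.21, 2.48], [-1.53, 4.67], [0.24, 2.81], [-2.84, 2.84]. Speed limits (rad/s): [2.79, 2.79, 3.14, 3.14, 3.14, 3.14].

### API

Orientations are given as a unit quaternion [x, y, z, w].
In Python, from plant import ctrl gives the robot as it stands. The module is installed in compiled form; this text tells all that it offers.
- The arm moves only by the tool send_rows, never from a script. Its argument "steps" is a list of rows, each a list of 5 numbers: the shift along the tool's x, y, z in m, then the turn about the tool's z in degrees, then the opening, from -1 (shut) to 1 (fully open). A call has 1 to 12 rows; each row is the pose to reach, as a shift and turn from the pose commanded when the call began, along the tool's axes at that moment; what a row does not reach only later rows make up. A row lasts 1/10 s, in which the tool goes at most 50 mm and 8.59 degrees, less where a joint would pass 70% of its speed; a pose out of reach is approached as far as the arm can. A call with a gripper value outside its range is refused whole. The fingers move at their own pace and stop on an object; "squeeze" is the grip in N (left out, the last holds). Time passes only in rows, so rows that repeat a pose let the fingers close. It gives the time, the measured TCP pose, the force, the opening and the grip force at its end, in the units of the state.
- ctrl.get_state(): the state, without advancing time (a new reading comes with each control period).
- ctrl.read_camera(name): name is "scene" or "top" or "wrist"; returns the picture (400x640x3 uint8, red, green, blue); there is no depth.
- ctrl.calibration(name): a dict with "intrinsics" (3x3 intrinsics, pixels), "extrinsics" (4x4, takes a point from world to camera coordinates); the wrist camera has in their place "tool_from_camera" (4x4, takes a point from camera to tool coordinates, whose origin is the TCP and whose axes are the flange's). Camera axes: x right, y up, looking along -z (the intrinsics and any distortion apply to the point x, -y, -z); pixel columns grow to the right and rows downward; lengths in m; the calibration is good to about 2 mm. The wrist camera is an equidistant fisheye: a pixel r from the principal point sees the ray r / f radians off the axis. A picture is of the moment at which its call begins: read the wrist's pose just before it. calibration takes no time and is no camera call.
- ctrl.sign_off(): hands the job in; it is judged then, once.
The state is a dict: "time": time; "qpos": joint angles; "dq": joint speeds; "joint_efforts": joint torques, N m; "eef_pos": TCP position; "tcp_rot": TCP orientation; "contact_force": force on the tool from outside, world axes, zero at the start; "wrist_torque": the same for the moment, N m; "opening": opening from 0.0 (shut) to 1.0 (fully open); "finger_force": force on a finger pad.
Only numpy, scipy, OpenCV 4.12 (cv2) and the standard library are available. Lean on these libraries where they do the work, as an engineer would, in place of code of your own. Each camera call takes 0.05 s, during which the arm holds its last target. There are 200 camera calls.

### The job

Take the finished slide carriers (green ribs) off the slide dryer and lay them flat in the blue tray, and lay every fresh carrier (orange rib) flat in a lane of its own on the dryer's sloped deck, square between the ridges and not overhanging the lip. Then set the guard bar on its two posts with its knuckle over the hinge post, push the red hinge pin fully home through both knuckles, and only after that switch the dryer on by throwing its red lever fully away from you. Leave the other things on the bench where they are.

Things in the scene. Friction and masses are not known exactly. Their poses are not given: they have to be found in the camera images.
- fresh0: Slide carrier: white plate 90 (own x) x 40 (own y) x 8 mm with two glass slides on top, and along its own x an upright finger rib 60 long, 12 wide, 30 mm tall (38 mm in all), 60 g. Origin: centre of its underside; z up out of the rib. ORANGE rib: freshly stained, starts flat on the table; may be absent.
- fresh1: Slide carrier: white plate 90 (own x) x 40 (own y) x 8 mm with two glass slides on top, and along its own x an upright finger rib 60 long, 12 wide, 30 mm tall (38 mm in all), 60 g. Origin: centre of its underside; z up out of the rib. ORANGE rib: freshly stained, starts flat on the table; may be absent.
- fresh2: Slide carrier: white plate 90 (own x) x 40 (own y) x 8 mm with two glass slides on top, and along its own x an upright finger rib 60 long, 12 wide, 30 mm tall (38 mm in all), 60 g. Origin: centre of its underside; z up out of the rib. ORANGE rib: freshly stained, starts flat on the table; may be absent.
- done0: Slide carrier: white plate 90 (own x) x 40 (own y) x 8 mm with two glass slides on top, and along its own x an upright finger rib 60 long, 12 wide, 30 mm tall (38 mm in all), 60 g. Origin: centre of its underside; z up out of the rib. GREEN rib: finished, starts lying in a lane of the dryer; may be absent.
- done1: Slide carrier: white plate 90 (own x) x 40 (own y) x 8 mm with two glass slides on top, and along its own x an upright finger rib 60 long, 12 wide, 30 mm tall (38 mm in all), 60 g. Origin: centre of its underside; z up out of the rib. GREEN rib: finished, starts lying in a lane of the dryer; may be absent.
- done2: Slide carrier: white plate 90 (own x) x 40 (own y) x 8 mm with two glass slides on top, and along its own x an upright finger rib 60 long, 12 wide, 30 mm tall (38 mm in all), 60 g. Origin: centre of its underside; z up out of the rib. GREEN rib: finished, starts lying in a lane of the dryer; may be absent.
- dryer: Slide dryer, fixed. White base plate 120 (own x) x 420 (own y) x 12 mm. Origin on the table under the middle of the sloped deck; own x points away from the robot, up the slope; z up. Blue hinge post at own y +145 mm, narrow blue rest post at -149 mm, switch lever at -208 mm. Steel guide plates, 14 mm tall, leaning outward on both post tops centre the bar to about 1.5 mm.
- deck: The dryer's aluminium deck, rising 15 deg away from the robot, 112 mm long. Origin: centre of its surface, 45 mm above the table; x up the slope, y across, z normal to it. Four lanes along x, 48 mm wide, centres at y = -81, -27, +27, +81 mm, parted by 6 mm wide, 7 mm tall ridges; 8 mm lip at the lower end (inner face x = -53 mm). Carriers do not slide on it.
- bar: Guard bar, loose, 0.2 kg: bar 20 wide (y), 14 mm thick, along own x from -155 to +127 mm, then a blue knuckle 36 x 36 x 14 mm, vertical 15 mm bore at x = +145 mm. Yellow grip block 50 (x) x 14 (y) mm, 14 to 44 mm above the underside, centred at x = +12 mm (balance point). Origin: underside, x = 0. Starts flat on the table, knuckle to the left; fitted, its x lies along the dryer's y.
- bar_bore (a point): Centre of the bore of the bar's knuckle, at the underside of the bar.
- bar_end (a point): Point on the underside of the bar's plain end, 145 mm from its origin, that belongs over point rest.
- knuckle (a point): Mouth of the bore (15 mm wide, 45 mm deep, upright) in the top of the blue hinge post (56 x 56 mm), the fixed knuckle, 94 mm above the table. The bar's knuckle lies on it, between three guide plates (both sides in x and the outer end).
- rest (a point): Where the bar's plain end lies: top of the narrow rest post (40 in x, 26 mm in y), 94 mm above the table, with three guide plates (both sides in x and the outer end). The fitted bar is 9 mm clear above the carriers' ribs.
- pin: Red hinge pin, 90 mm tall, 80 g. Origin: its lower tip; z up along it. Shank 10 mm thick, tapered to 4 mm over the lowest 7 mm; 24 mm collar from 48 to 54 mm; round grip 20 mm thick from 55 to 90 mm, flat top. Starts upright in the wooden stand, collar on the stand. Fully home, its collar lies on the bar's knuckle and its tip is 60 mm above the table.
- stand: Wooden pin stand, fixed, 60 x 60 x 60 mm, with an upright 16 mm hole in the middle of its top. Origin: centre of its underside.
- tray: Blue open tray for finished carriers, fixed, outside 150 (own x) x 165 (own y) x 22 mm tall, walls and floor 4 mm. Origin: centre of its underside. Holds three carriers side by side, their long sides along its own x.
- switch (a joint): Angle of the dryer's red switch lever, rad: about 0 = off (leaning to the dryer's -x, to the robot), 1.0 = fully on (leaning to +x). Swings about the dryer's y, stops at 0.5 rad either side of upright; 70 mm from pivot to tip; stays where it is left (light friction).
- switch_tip (a point): Tip of the red switch lever.
- reagent: Bystander: amber reagent bottle, 56 mm wide, 140 mm tall. Origin under its centre.
- jar: Bystander: glass jar, 64 mm wide, 80 mm tall. Origin under its centre.
- pen: Bystander: black pen, 10 mm thick with a steel clip, 140 mm long along own x.
- case: Bystander: blue forceps case 130 (own x) x 32 x 18 mm. Origin under its centre.
- slidebox: Bystander: grey slide box 100 x 85 x 35 mm. Origin under its centre.
- petri: Bystander: stack of clear dishes, 90 mm wide, 30 mm tall. Origin under its centre.

How it is judged:
On the way, in this order (a step that is already met when the one before it is completed fails the run):
1. every fresh carrier lies flat in a lane of the dryer (z of fresh0 in the frame of deck between -0.003 and 0.004 m and x of fresh0 in the frame of deck between -0.02 and 0.025 m and y of fresh0 in the frame of deck between -0.105 and 0.105 m and angle between the z axis of each of fresh0, fresh1, fresh2 and the z axis of deck, either way round below 0.1 rad and angle between the x axis of each of fresh0, fresh1, fresh2 and the x axis of deck, either way round below 0.2 rad and z of fresh1 in the frame of deck between -0.003 and 0.004 m and x of fresh1 in the frame of deck between -0.02 and 0.025 m and y of fresh1 in the frame of deck between -0.105 and 0.105 m and z of fresh2 in the frame of deck between -0.003 and 0.004 m and x of fresh2 in the frame of deck between -0.02 and 0.025 m and y of fresh2 in the frame of deck between -0.105 and 0.105 m), for 0.2 s.
2. the guard bar is seated on both posts and let go (horizontal distance between bar_bore and knuckle below 0.005 m and horizontal distance between bar_end and rest below 0.008 m and z of bar_bore in the frame of dryer between 0.09 and 0.098 m and z of bar_end in the frame of dryer between 0.09 and 0.098 m and contact force between the fingers and bar below 0.3 N), for 0.2 s.
3. the hinge pin is fully home through both knuckles (horizontal distance between each of bar_bore, pin and knuckle below 0.005 m and horizontal distance between bar_end and rest below 0.008 m and z of bar_bore in the frame of dryer between 0.09 and 0.098 m and z of bar_end in the frame of dryer between 0.09 and 0.098 m and z of pin in the frame of dryer between 0.055 and 0.063 m and angle between pin's own z axis and vertical below 0.1 rad), for 0.2 s.
4. the switch is on (value of joint switch above 0.8 rad), for 0.2 s.
At the end, for the whole second after the job is handed in: Fresh carriers flush in dryer lanes (tilt 0.1, turn 0.2 rad; centre -20 to +25 mm along lane), finished ones flat on the tray floor, bar seated on both posts (bore within 5 mm, end 8 mm), pin upright with collar within 3 mm of the knuckle, switch past 0.8 rad, all at rest (all of step 1 and all of step 3 and z of done0 in the frame of tray between -0.001 and 0.012 m and x of done0 in the frame of tray between -0.07 and 0.07 m and y of done0 in the frame of tray between -0.08 and 0.08 m and angle between the z axis of each of done0, done1, done2 and the z axis of tray, either way round below 0.12 rad and z of done1 in the frame of tray between -0.001 and 0.012 m and x of done1 in the frame of tray between -0.07 and 0.07 m and y of done1 in the frame of tray between -0.08 and 0.08 m and z of done2 in the frame of tray between -0.001 and 0.012 m and x of done2 in the frame of tray between -0.07 and 0.07 m and y of done2 in the frame of tray between -0.08 and 0.08 m and value of joint switch above 0.8 rad and linear speed of each of fresh0, fresh1, fresh2, done0, done1, done2, bar, pin below 0.02 m/s); the robot touches nothing.
It fails at once if a bystander is pushed more than 60 mm away or knocked over (distance of any of reagent, jar, pen, case, slidebox, petri from where it was at the start of the episode above 0.06 m or angle between any of reagent, jar's own z axis and vertical above 0.6 rad).
Of fresh0, fresh1, fresh2 only 2 to 3 are there at a start; the rules pass over those that are not, and their reading is None.
Of done0, done1, done2 only 2 to 3 are there at a start; the rules pass over those that are not, and their reading is None.
At some moment in a run one of fresh0, fresh1, fresh2, bar may be knocked a few centimetres aside while the robot is not near it.
Once in a run the grip may slacken for a moment while it holds something.
It also fails if it takes over 210 s, if anything falls off the work surface, if the arm or the gripper's body presses on something with over 40 N, if the wrist force passes 120 N, or if a joint passes its speed limit or range.

## Working session

There is one attempt and no reset: what is moved stays moved. The work goes in short steps, Python scripts to look and compute and a tool call to move; the robot and the scene stay as the last step left them, time stands still between calls to the robot, and variables do not carry over. Pictures are saved under pics/ and viewed, at most 14 in all, crops included, and the job is handed in when it is done.

Besides the shell and the picture viewer there is one more tool, called after ">>>" as a command line: name --pt "numbers of a row" for each row, then --argument value for the rest. send_rows: Moves the arm, as the interface text tells. Its arguments: {"type":"object","properties":{"steps":{"type":"array","items":{"type":"array","items":{"type":"number"}}},"squeeze":{"type":"number"}},"required":["steps"]}

```bash
mkdir -p pics; ls; cat > h.py <<'E'
import numpy as np, cv2
from plant import ctrl
from scipy.spatial.transform import Rotation as R
def cast(name,uv,z):
    "pixels of scene/top onto plane height z"
    c=ctrl.calibration(name);K=np.array(c['intrinsics']);T=np.linalg.inv(np.array(c['extrinsics']))
    uv=np.atleast_2d(np.array(uv,float))
    d=np.c_[(uv[:,0]-K[0,2])/K[0,0],-(uv[:,1]-K[1,2])/K[1,1],-np.ones(len(uv))]@T[:3,:3].T
    o=T[:3,3];return o+d*((z-o[2])/d[:,2])[:,None]
E
python3 - <<'E'
from h import *
for n in ['top','scene','wrist']:
    s=ctrl.get_state()
    im=ctrl.read_camera(n);cv2.imwrite(f'pics/{n}0.png',im[:,:,::-1])
    c=ctrl.calibration(n);print(n,{k:np.round(np.array(v),4).tolist() if not isinstance(v,str) else v for k,v in c.items()})
print({k:np.round(np.array(v),4).tolist() for k,v in s.items()})
E
```

```text
pics
top {'intrinsics': [[440.9417, 0.0, 316.1258], [0.0, 440.9417, 204.6383], [0.0, 0.0, 1.0]], 'extrinsics': [[0.0002, -0.9999, -0.0111, -0.0056], [0.9845, -0.0018, 0.1756, -0.5932], [-0.1756, -0.011, 0.9844, -1.3452], [0.0, 0.0, 0.0, 1.0]]}
scene {'intrinsics': [[398.6515, 0.0, 324.6655], [0.0, 398.6515, 198.3258], [0.0, 0.0, 1.0]], 'extrinsics': [[-0.464, 0.8858, -0.0123, 0.2822], [-0.5372, -0.2703, 0.799, 0.2349], [0.7044, 0.3773, 0.6012, -1.5592], [0.0, 0.0, 0.0, 1.0]]}
wrist {'intrinsics': [[309.7069, 0.0, 315.9769], [0.0, 309.7069, 199.2714], [0.0, 0.0, 1.0]], 'tool_from_camera': [[-0.0001, 0.9558, 0.294, 0.0759], [1.0, 0.0001, 0.0001, 0.0], [0.0001, 0.294, -0.9558, -0.1349], [0.0, 0.0, 0.0, 1.0]]}
{'time': 0.1, 'qpos': [-1.437, 0.2871, 1.578, -0.0, 1.2786, -0.15], 'dq': [0.0008, -0.0017, -0.0042, -0.0005, -0.0002, -0.0003], 'joint_efforts': [0.0011, -40.7297, -29.37, -0.0001, 0.0034, -0.0], 'eef_pos': [0.189, -0.6474, 0.2381], 'tcp_rot': [0.9899, 0.1414, -0.0, -0.0011], 'contact_force': [-0.1628, -0.9106, -0.2189], 'wrist_torque': [-0.025, 0.0394, -0.0319], 'finger_force': 0.0, 'opening': 1.0002}
```

View pics/top0.png

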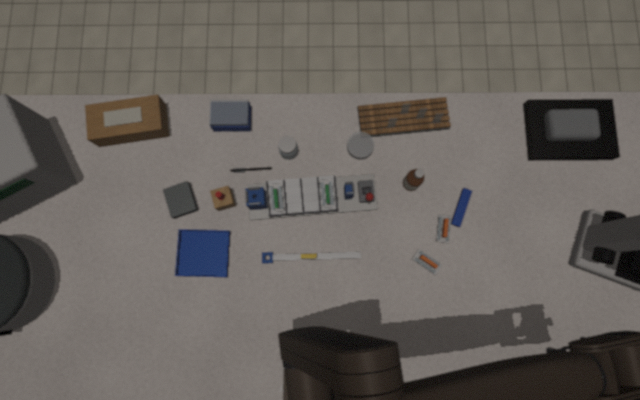

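View pics/scene0.png

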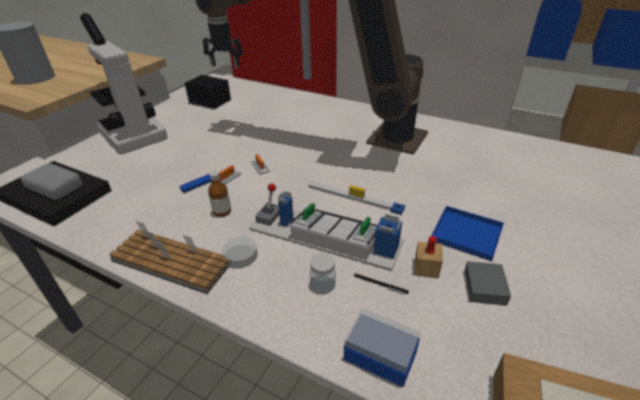

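The top view shows two fresh carriers at (445,229) and (427,261), and two done ones at (277,197) and (327,193) in the outer lanes. The middle lanes are free. The bar grip is at (310,257), the stand and pin at (221,197), the lever at (368,195) and the tray at (203,253). The scene view agrees.

```bash
cat >> h.py <<'E'
def blobs(im,lo,hi,amin=8):
    "hsv mask -> list of (u,v,area,minAreaRect), im RGB"
    hsv=cv2.cvtColor(im,cv2.COLOR_RGB2HSV);m=cv2.inRange(hsv,np.array(lo),np.array(hi))
    cs,_=cv2.findContours(m,cv2.RETR_EXTERNAL,cv2.CHAIN_APPROX_NONE)
    out=[]
    for c in cs:
        k=np.zeros_like(m);cv2.drawContours(k,[c],-1,255,-1);a=(k>0).sum()
        if a>=amin:
            v,u=np.nonzero(k);out.append((u.mean(),v.mean(),int(a),np.c_[u,v]))
    return sorted(out,key=lambda o:-o[2])
COL=dict(orange=((3,150,120),(16,255,255)),green=((45,90,40),(85,255,255)),blue=((100,120,50),(125,255,255)),
 yellow=((20,120,90),(35,255,255)),red=((172,150,80),(180,255,255)),red2=((0,190,80),(3,255,255)))
def axis(P):
    P=P[:,:2];c=P.mean(0);w,V=np.linalg.eigh(np.cov((P-c).T));d=V[:,1];return c,np.degrees(np.arctan2(d[1],d[0]))
E
python3 - <<'E'
from h import *
im=cv2.imread('pics/top0.png')[:,:,::-1].copy()
z=dict(orange=.038,green=.075,blue=.02,yellow=.044,red=.1,red2=.1)
for k,(lo,hi) in COL.items():
    for b in blobs(im,lo,hi):
        P=cast('top',b[3],z[k]);c,a=axis(P);print(k,np.round(b[:3],1),np.round(c,3),round(a,1),np.ptp(P,axis=0)[:2].round(3))
E
```

```text
orange [428.6 261.   30. ] [ 0.416 -0.357] 55.8 [0.028 0.039]
orange [445.6 227.4  28. ] [ 0.522 -0.416] 172.9 [0.048 0.009]
green [275.6 197.8  39. ] [0.611 0.121] -173.2 [0.051 0.01 ]
green [327.1 193.8  31. ] [ 0.623 -0.041] -175.0 [0.051 0.006]
blue [ 202.7  253.  2211. ] [0.443 0.356] 89.8 [0.143 0.162]
blue [460.9 207.1 287. ] [ 0.59  -0.473] 159.0 [0.118 0.061]
blue [256.4 195.8 176. ] [0.629 0.189] 87.0 [0.047 0.05 ]
blue [347.9 188.2  26. ] [ 0.653 -0.11 ] 60.2 [0.013 0.019]
blue [265.2 258.4  25. ] [0.426 0.156] -139.6 [0.022 0.026]
yellow [308.7 255.6  51. ] [0.433 0.017] 93.0 [0.009 0.041]
```

```bash
python3 - <<'E'
import cv2
im=cv2.imread('pics/top0.png');cv2.imwrite('pics/crop0.png',cv2.resize(im[140:290,170:390],(792,540),interpolation=cv2.INTER_CUBIC))
E
```

```text
(no output)
```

View pics/crop0.png

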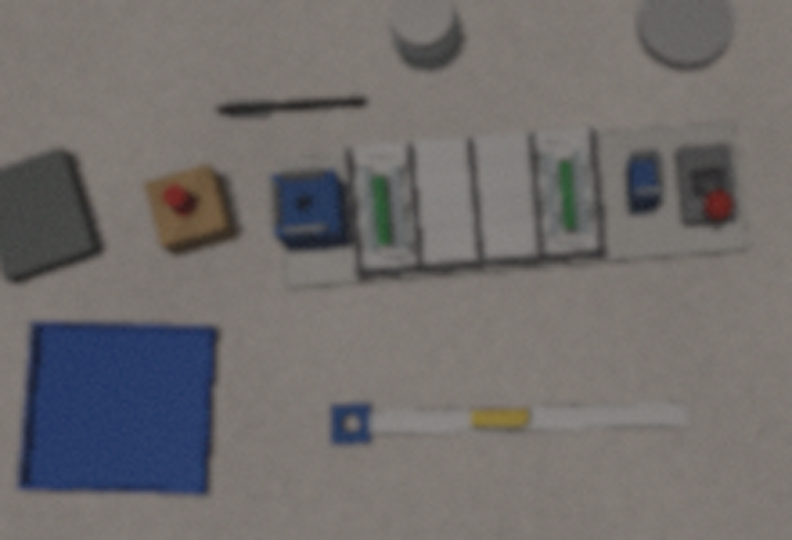

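```bash
cat >> h.py <<'E'
def pose():
    s=ctrl.get_state();Rm=R.from_quat(s['tcp_rot']).as_matrix();return s,np.array(s['eef_pos']),Rm
def go(x,y,z,yaw_deg=None):
    "print shift in tool axes and turn to reach world TCP with tool-x yaw"
    s,p,Rm=pose();d=Rm.T@(np.array([x,y,z])-p);psi=np.degrees(np.arctan2(Rm[1,0],Rm[0,0]))
    t=0 if yaw_deg is None else -((yaw_deg-psi+90)%180-90)
    L=np.linalg.norm(d);print('go',np.round(d,4),'turn',round(t,1),'rows',int(max(np.ceil(L/.05),np.ceil(abs(t)/8.59)))+1,'psi',round(psi,1),'q6',round(s['qpos'][5],2),'t',s['time'])
def wshot(fn):
    s,p,Rm=pose();im=ctrl.read_camera('wrist');cv2.imwrite(f'pics/{fn}.png',im[:,:,::-1]);np.savez(f'pics/{fn}.npz',p=p,R=Rm);return im,p,Rm
def wcast(uv,z,p,Rm):
    c=ctrl.calibration('wrist');K=np.array(c['intrinsics']);T=np.array(c['tool_from_camera'])
    uv=np.atleast_2d(np.array(uv,float));a=(uv[:,0]-K[0,2])/K[0,0];b=(uv[:,1]-K[1,2])/K[1,1];r=np.hypot(a,b)+1e-9
    d=np.c_[np.sin(r)*a/r,-np.sin(r)*b/r,-np.cos(r)]@T[:3,:3].T@Rm.T
    o=p+Rm@T[:3,3];return o+d*((z-o[2])/d[:,2])[:,None]
def wproj(P,p,Rm):
    c=ctrl.calibration('wrist');K=np.array(c['intrinsics']);T=np.linalg.inv(np.array(c['tool_from_camera']))
    q=T[:3,:3]@(Rm.T@(np.array(P)-p))+T[:3,3];x,y,zz=q[0],-q[1],-q[2];r=np.arctan2(np.hypot(x,y),zz);h=np.hypot(x,y)+1e-12
    return K[0,2]+K[0,0]*r*x/h,K[1,2]+K[1,1]*r*y/h
def wfind(im,p,Rm,cols,zs,amin=40):
    for k in cols:
        for b in blobs(im,*COL[k],amin):
            P=wcast(b[3],zs[k],p,Rm);c,a=axis(P);print(k,np.round(b[:3],0),np.round(c,4),round(a,1),np.ptp(P,axis=0)[:2].round(3))
E
python3 -c "
from h import *
go(.46,-.38,.2,16)"
```

```text
go [ 0.3351 -0.1809  0.0387] turn 0.3 rows 9 psi 16.3 q6 -0.15 t 0.15
```

>>> send_rows --pt "0.335 -0.181 0.03 0 -0.2" --pt "0.335 -0.181 0.03 0 -0.2" --pt "0.335 -0.181 0.03 0 -0.2" --pt "0.335 -0.181 0.03 0 -0.2" --pt "0.335 -0.181 0.03 0 -0.2" --pt "0.335 -0.181 0.03 0 -0.2" --pt "0.335 -0.181 0.03 0 -0.2" --pt "0.335 -0.181 0.03 0 -0.2" --pt "0.335 -0.181 0.03 0 -0.2" --pt "0.335 -0.181 0.03 0 -0.2" --pt "0.335 -0.181 0.03 0 -0.2" --squeeze 25

```text
time: 1.25
eef_pos: [0.4593, -0.3812, 0.2093]
tcp_rot: [0.99, 0.141, -0.0, 0.0]
contact_force: [0.5, -0.7, -0.3]
opening: 0.4
finger_force: 0.0
```

```bash
python3 -c "
from h import *
im,p,Rm=wshot('w1');print(p,ctrl.get_state()['opening'])
wfind(im,p,Rm,['orange'],dict(orange=.038))"
```

```text
[ 0.45931108 -0.38115551  0.20926252] 0.3987057192824167
orange [379. 113. 124.] [ 0.5452 -0.4208] 172.1 [0.016 0.013]
```

View pics/w1.png

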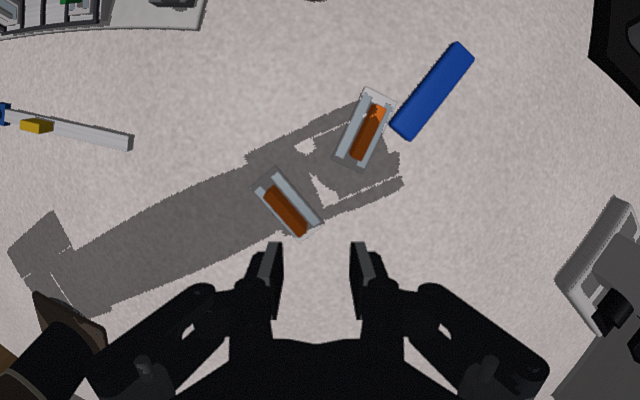

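The wrist view shows the two ribs, in shadow, at about (285,210) and (368,132), with the case at (432,90). The orange mask needs a lower value threshold.

```bash
sed -i 's/orange=((3,150,120)/orange=((3,140,50)/' h.py; python3 -c "
from h import *
im=cv2.imread('pics/w1.png')[:,:,::-1].copy();d=np.load('pics/w1.npz')
wfind(im,d['p'],d['R'],['orange'],dict(orange=.03),150)
wfind(im,d['p'],d['R'],['orange'],dict(orange=.038),150)
for b in blobs(im,*COL['orange'],300)[:2]:
    c=cv2.boxPoints(cv2.minAreaRect(b[3].astype(np.float32)));print(c.round(0).tolist(),wcast(c,.038,d['p'],d['R']).round(4)[:,:2].tolist())
go(.416,-.357,.1,56)"
```

```text
orange [286. 211. 885.] [ 0.4178 -0.3592] 53.3 [0.049 0.053]
orange [367. 131. 848.] [ 0.5232 -0.4163] 171.7 [0.06  0.023]
orange [286. 211. 885.] [ 0.4207 -0.3592] 53.3 [0.048 0.052]
orange [367. 131. 848.] [ 0.5234 -0.4149] 171.7 [0.059 0.022]
[[261.0, 195.0], [274.0, 184.0], [311.0, 227.0], [298.0, 238.0]] [[0.4303, -0.33], [0.4452, -0.3399], [0.4104, -0.3896], [0.3943, -0.3801]]
[[347.0, 154.0], [372.0, 102.0], [386.0, 109.0], [361.0, 161.0]] [[0.4956, -0.403], [0.553, -0.4115], [0.5511, -0.4266], [0.4932, -0.4183]]
go [-0.0346 -0.0355  0.1094] turn -39.8 rows 6 psi 16.2 q6 0.43 t 1.3
```

>>> send_rows --pt "-0.0326 -0.032 0.11 -37.8 -0.2" --pt "-0.0326 -0.032 0.11 -37.8 -0.2" --pt "-0.0326 -0.032 0.11 -37.8 -0.2" --pt "-0.0326 -0.032 0.11 -37.8 -0.2" --pt "-0.0326 -0.032 0.11 -37.8 -0.2" --pt "-0.0326 -0.032 0.15 -37.8 -0.2" --pt "-0.0326 -0.032 0.189 -37.8 -0.2" --pt "-0.0326 -0.032 0.189 -37.8 -0.2" --pt "-0.0326 -0.032 0.189 -37.8 -1" --pt "-0.0326 -0.032 0.189 -37.8 -1" --pt "-0.0326 -0.032 0.189 -37.8 -1" --pt "-0.0326 -0.032 0.189 -37.8 -1" --squeeze 25

```text
time: 2.5
eef_pos: [0.4198, -0.3592, 0.0212]
tcp_rot: [0.891, 0.454, 0.0, 0.001]
contact_force: [0.5, 0.1, -0.3]
opening: 0.132
finger_force: 30.3
```

```bash
python3 -c "
from h import *
go(.52,-.05,.25,4)
s=ctrl.get_state();print(s['eef_pos'],s['opening'],s['finger_force'],s['contact_force'])"
```

```text
go [ 0.309  -0.1002 -0.229 ] turn 50.0 rows 9 psi 54.0 q6 -0.26 t 2.5
[ 0.41982559 -0.35917514  0.02116557] 0.1317947809390693 30.340393781661987 [ 0.53843159  0.12210602 -0.27446804]
```

>>> send_rows --pt "0 0 -0.05 0 -1" --pt "0 0 -0.1 0 -1" --pt "0 0 -0.15 0 -1" --pt "0.309 -0.1 -0.229 50 -1" --pt "0.309 -0.1 -0.229 50 -1" --pt "0.309 -0.1 -0.229 50 -1" --pt "0.309 -0.1 -0.229 50 -1" --pt "0.309 -0.1 -0.229 50 -1" --pt "0.309 -0.1 -0.229 50 -1" --pt "0.309 -0.1 -0.229 50 -1" --pt "0.309 -0.1 -0.229 50 -1" --pt "0.309 -0.1 -0.229 50 -1"

```text
time: 3.7
eef_pos: [0.5204, -0.0486, 0.2501]
tcp_rot: [0.999, 0.037, 0.001, 0.0]
contact_force: [-0.8, -0.6, -0.8]
opening: 0.133
finger_force: 30.4
```

```bash
python3 -c "
from h import *
im,p,Rm=wshot('w2');s=ctrl.get_state();print(p,s['opening'],s['finger_force'])
wfind(im,p,Rm,['green','blue','red','red2'],dict(green=.078,blue=.094,red=.09,red2=.09),60)"
```

```text
[ 0.52035691 -0.04861489  0.25014886] 0.13347167437800475 30.384626984596252
green [ 166.   88. 1098.] [0.6127 0.1164] -168.4 [0.061 0.035]
green [317.  78. 711.] [ 0.625  -0.0413] -175.4 [0.061 0.015]
blue [  70.  202. 6305.] [0.4794 0.2647] 93.2 [0.125 0.147]
blue [ 124.   89. 2441.] [0.6136 0.1619] 84.5 [0.057 0.092]
blue [ 582.  152. 1144.] [ 0.5949 -0.3812] 159.9 [0.099 0.063]
blue [ 380.   73. 1054.] [ 0.6343 -0.1001] 154.4 [0.042 0.037]
blue [169. 223. 553.] [0.4679 0.1089] 167.9 [0.031 0.031]
red2 [448. 107. 431.] [ 0.6115 -0.1734] 88.6 [0.023 0.026]
red2 [ 41.  93. 115.] [0.6208 0.3095] 110.8 [0.02  0.018]
```

View pics/w2.png

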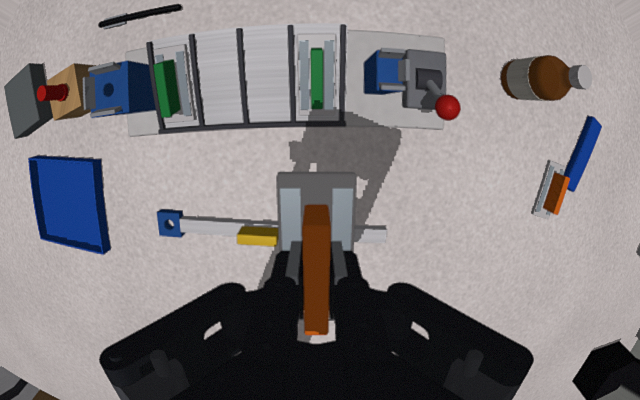

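The held carrier is square. The knuckle bore is at (108,90), the lane ridges end along the lip at (165,130)…(343,122), and the green ribs are at (166,88) and (317,78). The bar lies at rows 215–240 and the second fresh carrier is at (550,190).

```bash
python3 -c "
from h import *
d=np.load('pics/w2.npz');p,Rm=d['p'],d['R']
f=lambda uv,z:wcast(uv,z,p,Rm)[:,:2].round(4)
print('bore',f([108,90],.094))
print('low',f([[165,129],[203,127],[247,126],[295,124],[343,122]],.038).tolist())
print('high',f([[150,42],[192,36],[240,29],[290,25],[344,25]],.066).tolist())
print('base',f([[132,134],[446,127],[444,40]],.012).tolist())
im=cv2.imread('pics/w2.png')[:,:,::-1].copy()
for b in blobs(im,*COL['green'],300)[:2]:
    c=cv2.boxPoints(cv2.minAreaRect(b[3].astype(np.float32)));print(c.round(0).tolist(),f(c,.082).tolist())
print('topcam bore',cast('top',[170+304/3.6,140+203/3.6],.094).round(4))
"
```

```text
bore [[0.6135 0.184 ]]
low [[0.5647, 0.1374], [0.5677, 0.0867], [0.5704, 0.0333], [0.5755, -0.0211], [0.5818, -0.0742]]
high [[0.6674, 0.1479], [0.67, 0.0951], [0.6757, 0.0417], [0.6809, -0.0101], [0.685, -0.0648]]
base [[0.5557, 0.2043], [0.5898, -0.2089], [0.7015, -0.1956]]
[[152.0, 63.0], [173.0, 60.0], [181.0, 114.0], [160.0, 117.0]] [[0.6406, 0.1334], [0.6421, 0.1081], [0.584, 0.0958], [0.581, 0.1208]]
[[311.0, 48.0], [322.0, 48.0], [322.0, 108.0], [311.0, 108.0]] [[0.654, -0.0338], [0.6548, -0.0443], [0.5955, -0.0488], [0.5947, -0.0382]]
topcam bore [[0.612 0.184 0.094]]
```

```bash
cat >> h.py <<'E'
YAW=4.7;O=np.array([.6255,.0385])
def dr(x,y):
    a=np.radians(YAW);return O+[np.cos(a)*x-np.sin(a)*y,np.sin(a)*x+np.cos(a)*y]
E
python3 -c "
from h import *
a=dr(-.003,-.027);print(a);go(*a,.1,4.7);go(*a,.08,4.7);go(*a,.066,4.7)"
```

```text
[0.62472243 0.01134498]
go [ 0.109  -0.0534  0.1493] turn -0.5 rows 5 psi 4.2 q6 1.21 t 3.75
go [ 0.109  -0.0535  0.1693] turn -0.5 rows 6 psi 4.2 q6 1.21 t 3.75
go [ 0.1091 -0.0535  0.1833] turn -0.5 rows 6 psi 4.2 q6 1.21 t 3.75
```

>>> send_rows --pt "0.109 -0.0535 0.1 -0.5 -1" --pt "0.109 -0.0535 0.1 -0.5 -1" --pt "0.109 -0.0535 0.1 -0.5 -1" --pt "0.109 -0.0535 0.14 -0.5 -1" --pt "0.109 -0.0535 0.16 -0.5 -1" --pt "0.109 -0.0535 0.168 -0.5 -1" --pt "0.109 -0.0535 0.174 -0.5 -1" --pt "0.109 -0.0535 0.179 -0.5 -1" --squeeze 20

```text
time: 4.55
eef_pos: [0.6224, 0.0094, 0.0737]
tcp_rot: [0.999, 0.04, -0.005, 0.0]
contact_force: [-20.1, -0.5, 21.6]
opening: 0.135
finger_force: 34.1
```

>>> send_rows --pt "0 0 0.0015 0 -1" --pt "0 0 0.003 0 -1" --pt "0 0 0.0045 0 -1" --pt "0 0 0.0045 0 -1"

```text
time: 4.95
eef_pos: [0.6222, 0.0094, 0.0704]
tcp_rot: [0.999, 0.04, -0.005, 0.0]
contact_force: [-19.3, -0.8, 19.3]
opening: 0.134
finger_force: 34.9
```

```bash
python3 -c "
from h import *
im,p,Rm=wshot('w3');s=ctrl.get_state();print(p,s['opening'],s['finger_force'],s['contact_force'])"
```

```text
[0.62216869 0.00942052 0.07040017] 0.1337996558181534 34.88958299160004 [-19.05458917  -1.33187918  19.08445858]
```

View pics/w3.png

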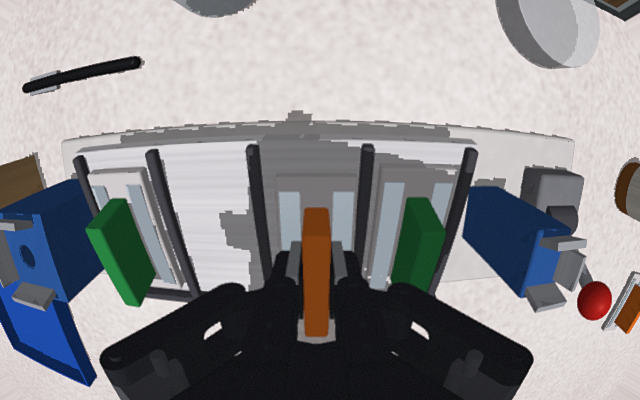

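The plate (277–352) sits midway between the ridges (258–363), and the carrier is tilting in the grip as wanted. I'll press a little further, then release.

>>> send_rows --pt "0.001 0 0.0015 0 -1" --pt "0.001 0 0.003 0 -1" --pt "0.001 0 0.0045 0 -1" --pt "0.001 0 0.006 0 -1" --pt "0.001 0 0.006 0 -1"

```text
time: 5.5
eef_pos: [0.6222, 0.0095, 0.0639]
tcp_rot: [0.999, 0.04, -0.006, 0.0]
contact_force: [-20.7, -1.7, 18.5]
opening: 0.132
finger_force: 39.3
```

>>> send_rows --pt "0 0 0 0 -0.85" --pt "0 0 0 0 -0.6" --pt "0 0 0 0 -0.5" --pt "0 0 -0.02 0 -0.5" --pt "0 0 -0.06 0 -0.4" --pt "0 0 -0.1 0 -0.4" --pt "0 0 -0.13 0 -0.4"

```text
time: 6.2
eef_pos: [0.6277, 0.01, 0.1944]
tcp_rot: [0.999, 0.039, 0.003, 0.001]
contact_force: [0.5, -0.3, 0.6]
opening: 0.298
finger_force: 0.0
```

```bash
python3 -c "
from h import *
im,p,Rm=wshot('w4');s=ctrl.get_state();print(p,s['opening'],s['finger_force'],s['contact_force'])
wfind(im,p,Rm,['orange','green'],dict(green=.08,orange=.08),60)"
```

```text
[0.627692   0.00997327 0.1943526 ] 0.2983659643941924 0.0 [ 2.44425367 -0.15175971  4.16155696]
orange [ 599.  182. 1563.] [ 0.6744 -0.3211] 85.0 [0.054 0.103]
orange [316. 205. 939.] [0.6218 0.0095] -175.4 [0.064 0.016]
orange [580. 272. 573.] [ 0.5557 -0.3389] -166.2 [0.059 0.045]
orange [552. 165. 219.] [ 0.6823 -0.2275] 174.7 [0.041 0.024]
green [ 195.  201. 1473.] [0.6173 0.1173] -174.0 [0.065 0.03 ]
green [ 373.  201. 1232.] [ 0.63   -0.0389] -175.6 [0.065 0.019]
```

View pics/w4.png

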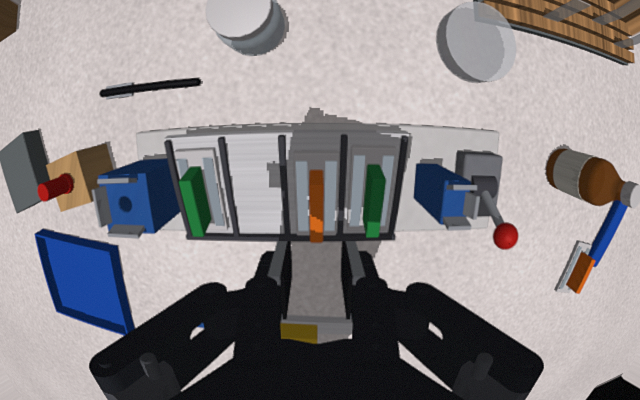

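Carrier 1 looks flush, squared in its lane at rib (316,205), with computed deck x about +2 mm. Next is the second fresh carrier.

```bash
python3 -c "
from h import *
d=np.load('pics/w4.npz');print(wcast([[126,204]],.094,d['p'],d['R']),wcast([505,236],.1,d['p'],d['R']))
go(.5,-.4155,.16,-8.3)"
```

```text
[[0.61375717 0.18353658 0.094     ]] [[ 0.61167681 -0.16795607  0.1       ]]
go [-0.164   0.4135  0.0394] turn 12.8 rows 10 psi 4.5 q6 1.35 t 6.25
```

>>> send_rows --pt "-0.164 0.4135 0.0 12.8 -0.3" --pt "-0.164 0.4135 0.0 12.8 -0.3" --pt "-0.164 0.4135 0.0 12.8 -0.3" --pt "-0.164 0.4135 0.0 12.8 -0.3" --pt "-0.164 0.4135 0.0 12.8 -0.3" --pt "-0.164 0.4135 0.0 12.8 -0.3" --pt "-0.164 0.4135 0.0 12.8 -0.3" --pt "-0.164 0.4135 0.0 12.8 -0.3" --pt "-0.164 0.4135 0.039 12.8 -0.3" --pt "-0.164 0.4135 0.039 12.8 -0.3" --pt "-0.164 0.4135 0.039 12.8 -0.3"

```text
time: 7.35
eef_pos: [0.4938, -0.4151, 0.1493]
tcp_rot: [0.997, -0.074, -0.001, -0.001]
contact_force: [0.5, 0.2, 0.0]
opening: 0.352
finger_force: 0.0
```

```bash
python3 -c "
from h import *
im,p,Rm=wshot('w5');s=ctrl.get_state();print(p,s['opening'],s['finger_force'])
wfind(im,p,Rm,['orange'],dict(orange=.036),150)
b=[b for b in blobs(im,*COL['orange'],150) ]
for b in b[:3]:
    c=cv2.boxPoints(cv2.minAreaRect(b[3].astype(np.float32)));print(c.round(0).tolist(),wcast(c,.038,p,Rm).round(4)[:,:2].tolist())
go(.523,-.4155,.021,-8.3)"
```

```text
[ 0.49381117 -0.41514438  0.14929051] 0.3495901862224982 0.0
orange [ 140.   14. 1622.] [ 0.6865 -0.2853] 66.9 [0.048 0.066]
orange [ 314.  162. 1003.] [ 0.5244 -0.4172] 171.8 [0.061 0.019]
[[112.0, 34.0], [112.0, 0.0], [174.0, 0.0], [174.0, 34.0]] [[0.6771, -0.2537], [0.7126, -0.256], [0.6863, -0.3214], [0.6544, -0.3182]]
[[307.0, 126.0], [320.0, 126.0], [320.0, 199.0], [307.0, 199.0]] [[0.5547, -0.4164], [0.5532, -0.4266], [0.4935, -0.4179], [0.4951, -0.4072]]
go [ 0.0279 -0.0028  0.1297] turn -0.0 rows 4 psi -8.3 q6 0.86 t 7.4
```

>>> send_rows --pt "0.03 -0.0025 0.05 0 -0.4" --pt "0.03 -0.0025 0.09 0 -0.4" --pt "0.03 -0.0025 0.115 0 -0.4" --pt "0.03 -0.0025 0.128 0 -0.4" --pt "0.03 -0.0025 0.128 0 -0.4" --pt "0.03 -0.0025 0.128 0 -1" --pt "0.03 -0.0025 0.128 0 -1" --pt "0.03 -0.0025 0.128 0 -1" --pt "0.03 -0.0025 0.128 0 -1" --squeeze 25

```text
time: 8.3
eef_pos: [0.5265, -0.4169, 0.0253]
tcp_rot: [0.997, -0.072, 0.002, 0.001]
contact_force: [0.3, 1.1, 5.3]
opening: 0.133
finger_force: 30.3
```

```bash
python3 -c "
from h import *
s=ctrl.get_state();print(s['eef_pos'],s['opening'],s['finger_force'])
a=dr(-.002,.027);print(a);go(*a,.25,4.7)"
```

```text
[ 0.52654712 -0.41693565  0.02528913] 0.13338379295274935 30.278441905975342
[0.62129439 0.06524533]
go [ 0.0253 -0.4903 -0.2257] turn -13.0 rows 12 psi -8.3 q6 0.89 t 8.3
```

>>> send_rows --pt "0 0 -0.05 0 -1" --pt "0 0 -0.1 0 -1" --pt "0 0 -0.15 0 -1" --pt "0.0253 -0.49 -0.226 -13 -1" --pt "0.0253 -0.49 -0.226 -13 -1" --pt "0.0253 -0.49 -0.226 -13 -1" --pt "0.0253 -0.49 -0.226 -13 -1" --pt "0.0253 -0.49 -0.226 -13 -1" --pt "0.0253 -0.49 -0.226 -13 -1" --pt "0.0253 -0.49 -0.226 -13 -1" --pt "0.0253 -0.49 -0.226 -13 -1" --pt "0.0253 -0.49 -0.226 -13 -1"

```text
time: 9.5
eef_pos: [0.6117, 0.0223, 0.2424]
tcp_rot: [0.999, 0.041, 0.0, 0.0]
contact_force: [1.0, 0.2, 0.1]
opening: 0.132
finger_force: 29.5
```

>>> send_rows --pt "0 0 0 0 -1" --pt "0 0 0 0 -1" --pt "0 0 0 0 -1"

```text
time: 9.8
eef_pos: [0.6114, 0.0194, 0.2413]
tcp_rot: [0.999, 0.041, -0.0, 0.0]
contact_force: [-0.5, -0.9, -0.2]
opening: 0.135
finger_force: 29.5
```

```bash
python3 -c "
from h import *
im,p,Rm=wshot('w6');s=ctrl.get_state();print(p,s['opening'],s['finger_force'])
wfind(im,p,Rm,['orange','green'],dict(green=.08,orange=.08),200)
a=dr(-.002,.027);go(*a,.08,4.7)"
```

```text
[0.61144765 0.01943698 0.24134357] 0.13289361485374682 29.53046053647995
orange [ 316.  268. 3178.] [0.5146 0.0116] -175.3 [0.167 0.039]
orange [ 580.  161. 1278.] [ 0.6749 -0.3175] 87.6 [0.053 0.087]
orange [327. 159. 322.] [0.6375 0.0109] -174.4 [0.028 0.012]
green [ 220.  172. 1025.] [0.6164 0.1176] -173.8 [0.065 0.025]
green [376. 171. 936.] [ 0.6295 -0.0387] -175.9 [0.065 0.017]
go [ 0.0138 -0.0453  0.1612] turn -0.0 rows 5 psi 4.7 q6 1.36 t 9.85
```

>>> send_rows --pt "0.0145 -0.0453 0.05 0 -1" --pt "0.0145 -0.0453 0.1 0 -1" --pt "0.0145 -0.0453 0.14 0 -1" --pt "0.0145 -0.0453 0.15 0 -1" --pt "0.0145 -0.0453 0.157 0 -1" --pt "0.0145 -0.0453 0.162 0 -1" --pt "0.0145 -0.0453 0.166 0 -1" --pt "0.0145 -0.0453 0.169 0 -1" --squeeze 20

```text
time: 10.65
eef_pos: [0.6234, 0.0655, 0.0791]
tcp_rot: [0.999, 0.042, -0.0, 0.001]
contact_force: [-15.8, -2.0, 20.0]
opening: 0.136
finger_force: 32.7
```

>>> send_rows --pt "0.0005 0 0.0015 0 -1" --pt "0.001 0 0.003 0 -1" --pt "0.001 0 0.0045 0 -1" --pt "0.001 0 0.006 0 -1" --pt "0.001 0 0.0075 0 -1" --pt "0.001 0 0.0075 0 -1"

```text
time: 11.25
eef_pos: [0.6228, 0.0655, 0.0717]
tcp_rot: [0.999, 0.042, -0.002, 0.001]
contact_force: [-17.1, -3.6, 18.2]
opening: 0.132
finger_force: 35.4
```

Force is still only the tilting load, so I'll press a few more mm, then release.

>>> send_rows --pt "0.0005 0 0.0015 0 -1" --pt "0.0005 0 0.003 0 -1" --pt "0.0005 0 0.0045 0 -1" --pt "0.0005 0 0.005 0 -1"

```text
time: 11.65
eef_pos: [0.6227, 0.0654, 0.0669]
tcp_rot: [0.999, 0.042, -0.004, 0.001]
contact_force: [-20.9, -3.8, 23.9]
opening: 0.133
finger_force: 38.3
```

>>> send_rows --pt "0 0 0 0 -0.85" --pt "0 0 0 0 -0.6" --pt "0 0 0 0 -0.5" --pt "0 0 -0.02 0 -0.5" --pt "0 0 -0.06 0 -0.4" --pt "0 0 -0.1 0 -0.4" --pt "0 0 -0.13 0 -0.4" --pt "0 0 -0.13 0 -0.4"

```text
time: 12.45
eef_pos: [0.6283, 0.0665, 0.1985]
tcp_rot: [0.999, 0.041, 0.007, 0.001]
contact_force: [0.1, 0.4, 0.7]
opening: 0.305
finger_force: 0.0
```

```bash
python3 -c "
from h import *
im,p,Rm=wshot('w7');s=ctrl.get_state();print(p,s['opening'],s['finger_force'],s['contact_force'])
wfind(im,p,Rm,['orange','green'],dict(green=.08,orange=.08),200)
cv2.imwrite('pics/w7c.png',cv2.resize(im[100:260,80:430],(788,360))[:,:,::-1])"
```

```text
[0.62831307 0.06654347 0.19846195] 0.30027301460717326 0.0 [0.17008692 0.16836821 0.67312729]
orange [ 619.  188. 1282.] [ 0.6744 -0.3213] 85.5 [0.053 0.112]
orange [ 377.  210. 1162.] [0.6219 0.0121] -175.3 [0.064 0.018]
orange [317. 208. 941.] [0.6199 0.0653] -175.3 [0.065 0.016]
orange [575. 173. 213.] [ 0.6818 -0.2154] 175.4 [0.041 0.023]
green [ 430.  205. 1354.] [ 0.6304 -0.0366] -176.3 [0.065 0.023]
green [ 255.  205. 1195.] [0.6177 0.1191] -175.0 [0.065 0.021]
```

View pics/w7c.png

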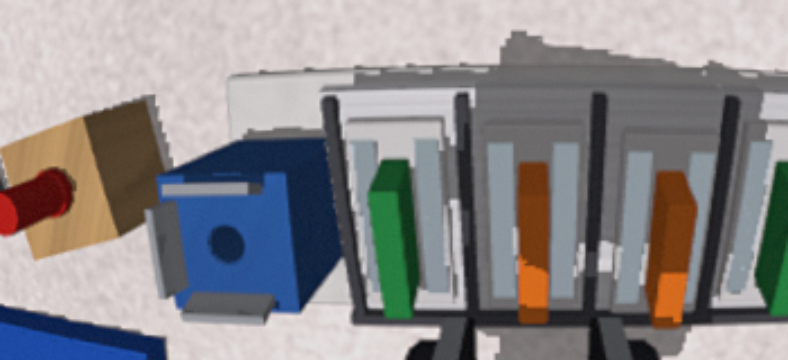

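Both fresh carriers lie flat between ridges, and their slopes match the green ones. Next I take the left green carrier to the tray.

```bash
python3 -c "
from h import *
im=cv2.imread('pics/top0.png')[:,:,::-1].copy()
b=blobs(im,*COL['blue'])[0];c=cv2.boxPoints(cv2.minAreaRect(b[3].astype(np.float32)));P=cast('top',c,.015);print(P[:,:2].round(4).tolist(),P.mean(0))
a=dr(.001,.081);print(a);go(*a,.14,4.7);go(*a,.068,4.7)"
```

```text
[[0.3743, 0.4396], [0.518, 0.4439], [0.5136, 0.2777], [0.3701, 0.2763]] [0.4439936  0.35936972 0.015     ]
[0.61985962 0.11930957]
go [-0.0029 -0.0532  0.055 ] turn 0.0 rows 3 psi 4.7 q6 1.43 t 12.5
go [-0.0036 -0.0532  0.127 ] turn 0.0 rows 4 psi 4.7 q6 1.43 t 12.5
```

>>> send_rows --pt "-0.0035 -0.0532 0.0 0 -0.45" --pt "-0.0035 -0.0532 0.04 0 -0.45" --pt "-0.0035 -0.0532 0.08 0 -0.45" --pt "-0.0035 -0.0532 0.11 0 -0.45" --pt "-0.0035 -0.0532 0.13 0 -0.45" --pt "-0.0035 -0.0532 0.13 0 -0.45" --pt "-0.0035 -0.0532 0.13 0 -1" --pt "-0.0035 -0.0532 0.13 0 -1" --pt "-0.0035 -0.0532 0.13 0 -1" --squeeze 25

```text
time: 13.4
eef_pos: [0.6153, 0.1203, 0.0625]
tcp_rot: [0.999, 0.041, -0.002, -0.001]
contact_force: [-9.0, 0.8, 16.1]
opening: 0.131
finger_force: 37.8
```

>>> send_rows --pt "0 0 -0.04 0 -1" --pt "0 0 -0.09 0 -1" --pt "0 0 -0.13 0 -1" --pt "0 0 -0.13 0 -1"

```text
time: 13.8
eef_pos: [0.6199, 0.1197, 0.1974]
tcp_rot: [0.999, 0.041, 0.006, 0.0]
contact_force: [0.4, -1.0, 0.8]
opening: 0.133
finger_force: 35.0
```

```bash
python3 -c "
from h import *
s=ctrl.get_state();print(s['opening'],s['finger_force'],s['eef_pos'])
go(.443,.388,.15,1);go(.443,.388,.04,1)"
```

```text
0.1328968827245279 35.00496491789818 [0.61989063 0.11966868 0.19737798]
go [-0.1546 -0.2821  0.0452] turn 3.8 rows 8 psi 4.8 q6 1.52 t 13.8
go [-0.156  -0.2822  0.1552] turn 3.8 rows 9 psi 4.8 q6 1.52 t 13.8
```

>>> send_rows --pt "-0.155 -0.282 0.03 3.8 -1" --pt "-0.155 -0.282 0.03 3.8 -1" --pt "-0.155 -0.282 0.03 3.8 -1" --pt "-0.155 -0.282 0.03 3.8 -1" --pt "-0.155 -0.282 0.03 3.8 -1" --pt "-0.155 -0.282 0.03 3.8 -1" --pt "-0.155 -0.282 0.03 3.8 -1" --pt "-0.155 -0.282 0.08 3.8 -1" --pt "-0.155 -0.282 0.125 3.8 -1" --pt "-0.155 -0.282 0.145 3.8 -1" --pt "-0.155 -0.282 0.155 3.8 -1" --pt "-0.155 -0.282 0.16 3.8 -1" --squeeze 20

```text
time: 15.0
eef_pos: [0.437, 0.3865, 0.029]
tcp_rot: [1.0, 0.009, -0.003, 0.002]
contact_force: [-1.2, -3.8, 8.7]
opening: 0.134
finger_force: 31.9
```

>>> send_rows --pt "0 0 0.003 0 -1" --pt "0 0 0.006 0 -1" --pt "0 0 0.009 0 -1" --pt "0 0 0.012 0 -1" --pt "0 0 0.012 0 -1"

```text
time: 15.5
eef_pos: [0.4419, 0.3879, 0.0211]
tcp_rot: [1.0, 0.009, 0.003, -0.0]
contact_force: [3.7, -4.1, 7.2]
opening: 0.133
finger_force: 29.7
```

>>> send_rows --pt "0 0 0.002 0 -1" --pt "0 0 0.002 0 -1"

```text
time: 15.7
eef_pos: [0.4421, 0.388, 0.0205]
tcp_rot: [1.0, 0.009, 0.003, -0.0]
contact_force: [0.6, -6.4, 14.2]
opening: 0.14
finger_force: 31.5
```

>>> send_rows --pt "0 0 0 0 -0.85" --pt "0 0 0 0 -0.6" --pt "0 0 0 0 -0.45" --pt "0 0 -0.02 0 -0.45" --pt "0 0 -0.06 0 -0.4" --pt "0 0 -0.11 0 -0.4" --pt "0 0 -0.16 0 -0.4" --pt "0 0 -0.18 0 -0.4" --pt "0 0 -0.18 0 -0.4"

```text
time: 16.6
eef_pos: [0.4409, 0.3893, 0.202]
tcp_rot: [1.0, 0.008, 0.005, -0.003]
contact_force: [0.5, -0.3, 0.5]
opening: 0.301
finger_force: 0.0
```

```bash
python3 -c "
from h import *
im,p,Rm=wshot('w8');s=ctrl.get_state();print(p,s['opening'],s['contact_force'])
wfind(im,p,Rm,['green','blue'],dict(green=.04,blue=.022),200)
a=dr(.001,-.081);print(a);go(*a,.20,4.7)"
```

```text
[0.44089164 0.38926146 0.20200523] 0.30326314831150647 [ 0.6455741  -0.68352186 -0.07186737]
green [318. 183. 698.] [0.443 0.388] -178.8 [0.061 0.012]
green [635.  70. 400.] [ 0.6343 -0.0762] 166.9 [0.068 0.039]
blue [  344.   174. 20516.] [0.449  0.3606] 88.0 [0.152 0.167]
blue [ 516.   35. 4030.] [0.626  0.1596] 108.7 [0.095 0.132]
blue [505. 193. 752.] [0.4338 0.1617] 77.0 [0.036 0.042]
[ 0.63313366 -0.04214569]
go [ 0.1866  0.4336 -0.0017] turn -3.8 rows 11 psi 0.9 q6 2.11 t 16.65
```

View pics/w8.png

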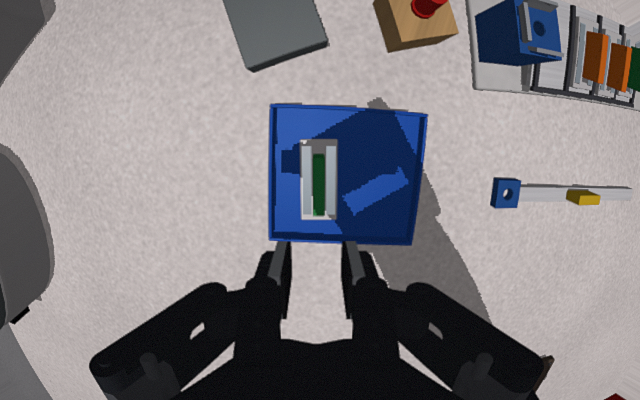

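Finished carrier 1 lies flat at (320,180) inside the tray. Next is the second green carrier.

>>> send_rows --pt "0.1866 0.4336 0 -3.8 -0.45" --pt "0.1866 0.4336 0 -3.8 -0.45" --pt "0.1866 0.4336 0 -3.8 -0.45" --pt "0.1866 0.4336 0 -3.8 -0.45" --pt "0.1866 0.4336 0 -3.8 -0.45" --pt "0.1866 0.4336 0 -3.8 -0.45" --pt "0.1866 0.4336 0 -3.8 -0.45" --pt "0.1866 0.4336 0 -3.8 -0.45" --pt "0.1866 0.4336 0 -3.8 -0.45" --pt "0.1866 0.4336 0 -3.8 -0.45" --pt "0.1866 0.4336 0 -3.8 -0.45" --pt "0.1866 0.4336 0 -3.8 -0.45"

```text
time: 17.85
eef_pos: [0.631, -0.0421, 0.1941]
tcp_rot: [0.999, 0.041, -0.002, -0.001]
contact_force: [0.1, 0.1, 0.6]
opening: 0.277
finger_force: 0.0
```

```bash
python3 -c "
from h import *
im,p,Rm=wshot('w9');s=ctrl.get_state();print(p,s['opening'])
wfind(im,p,Rm,['green'],dict(green=.082),200)
a=dr(.001,-.081);go(*a,.068,4.7)"
```

```text
[ 0.63100092 -0.04209024  0.19406268] 0.27824920827057004
green [315. 198. 996.] [ 0.6311 -0.0406] -175.2 [0.065 0.016]
green [ 44. 279. 539.] [0.488  0.3126] 153.8 [0.069 0.043]
go [0.0024 0.0011 0.1266] turn 0.1 rows 4 psi 4.8 q6 1.26 t 17.9
```

>>> send_rows --pt "0.002 0.0 0.05 0 -0.45" --pt "0.002 0.0 0.09 0 -0.45" --pt "0.002 0.0 0.115 0 -0.45" --pt "0.002 0.0 0.124 0 -0.45" --pt "0.002 0.0 0.124 0 -0.45" --pt "0.002 0.0 0.124 0 -1" --pt "0.002 0.0 0.124 0 -1" --pt "0.002 0.0 0.124 0 -1" --squeeze 25

```text
time: 18.7
eef_pos: [0.6352, -0.0426, 0.0741]
tcp_rot: [0.999, 0.042, 0.002, 0.0]
contact_force: [-0.3, 0.3, 0.4]
opening: 0.131
finger_force: 28.5
```

>>> send_rows --pt "0 0 -0.04 0 -1" --pt "0 0 -0.09 0 -1" --pt "0 0 -0.13 0 -1" --pt "0 0 -0.13 0 -1"

```text
time: 19.1
eef_pos: [0.6385, -0.0435, 0.2124]
tcp_rot: [0.999, 0.041, 0.008, 0.002]
contact_force: [0.9, -0.7, 1.2]
opening: 0.134
finger_force: 28.6
```

```bash
python3 -c "
from h import *
s=ctrl.get_state();print(s['opening'],s['finger_force'],s['eef_pos'])
go(.443,.33,.2,1)"
```

```text
0.13351873039794718 28.61664891242981 [ 0.63848755 -0.04353253  0.21235999]
go [-0.164  -0.3885  0.0077] turn 3.8 rows 10 psi 4.8 q6 1.26 t 19.1
```

>>> send_rows --pt "-0.164 -0.3885 0 3.8 -1" --pt "-0.164 -0.3885 0 3.8 -1" --pt "-0.164 -0.3885 0 3.8 -1" --pt "-0.164 -0.3885 0 3.8 -1" --pt "-0.164 -0.3885 0 3.8 -1" --pt "-0.164 -0.3885 0 3.8 -1" --pt "-0.164 -0.3885 0 3.8 -1" --pt "-0.164 -0.3885 0 3.8 -1" --pt "-0.164 -0.3885 0 3.8 -1" --pt "-0.164 -0.3885 0.02 3.8 -1" --pt "-0.164 -0.3885 0.06 3.8 -1" --pt "-0.164 -0.3885 0.08 3.8 -1" --squeeze 20

```text
time: 20.3
eef_pos: [0.4366, 0.3307, 0.1195]
tcp_rot: [1.0, 0.009, -0.001, 0.001]
contact_force: [-0.5, -0.1, -1.2]
opening: 0.132
finger_force: 28.6
```

>>> send_rows --pt "0 0 0 0 -1" --pt "0 0 0 0 -1"

```text
time: 20.5
eef_pos: [0.4386, 0.331, 0.1226]
tcp_rot: [1.0, 0.008, 0.0, -0.0]
contact_force: [0.5, 0.1, -0.3]
opening: 0.132
finger_force: 28.6
```

```bash
python3 -c "
from h import *
s=ctrl.get_state();print(s['opening'],s['finger_force'],s['eef_pos'])
go(.443,.33,.032,1)"
```

```text
0.13232904369855414 28.563725352287292 [0.43856228 0.33104739 0.12258297]
go [0.0044 0.0011 0.0906] turn -0.1 rows 3 psi 0.9 q6 2.02 t 20.5
```

>>> send_rows --pt "0.004 0.001 0.04 0 -1" --pt "0.004 0.001 0.07 0 -1" --pt "0.004 0.001 0.08 0 -1" --pt "0.004 0.001 0.084 0 -1" --pt "0.004 0.001 0.088 0 -1" --pt "0.004 0.001 0.091 0 -1" --pt "0.004 0.001 0.093 0 -1" --pt "0.004 0.001 0.093 0 -1"

```text
time: 21.3
eef_pos: [0.4482, 0.3312, 0.0349]
tcp_rot: [1.0, 0.009, 0.006, -0.001]
contact_force: [4.0, -3.1, 7.0]
opening: 0.133
finger_force: 30.3
```

>>> send_rows --pt "0 0 0.002 0 -1" --pt "0 0 0.003 0 -1"

```text
time: 21.5
eef_pos: [0.4492, 0.3316, 0.0328]
tcp_rot: [1.0, 0.009, 0.007, -0.002]
contact_force: [4.2, -3.8, 9.1]
opening: 0.133
finger_force: 30.7
```

>>> send_rows --pt "0 0 0.002 0 -1" --pt "0 0 0.003 0 -1" --pt "0 0 0.003 0 -1"

```text
time: 21.8
eef_pos: [0.4501, 0.3321, 0.0303]
tcp_rot: [1.0, 0.009, 0.008, -0.002]
contact_force: [6.0, -3.0, 8.6]
opening: 0.133
finger_force: 30.9
```

>>> send_rows --pt "0 0 0 0 -0.85" --pt "0 0 0 0 -0.6" --pt "0 0 0 0 -0.45" --pt "0 0 -0.02 0 -0.45" --pt "0 0 -0.06 0 -0.4" --pt "0 0 -0.11 0 -0.4" --pt "0 0 -0.16 0 -0.4" --pt "0 0 -0.18 0 -0.4" --pt "0 0 -0.18 0 -0.4"

```text
time: 22.7
eef_pos: [0.4443, 0.3315, 0.2084]
tcp_rot: [1.0, 0.009, 0.004, -0.002]
contact_force: [0.3, 0.4, 0.1]
opening: 0.3
finger_force: 0.0
```

```bash
python3 -c "
from h import *
im,p,Rm=wshot('w10');s=ctrl.get_state();print(p,s['opening'])
wfind(im,p,Rm,['green','yellow'],dict(green=.04,yellow=.044),200)
wfind(im,p,Rm,['blue'],dict(blue=.014),200)
cv2.imwrite('pics/w10c.png',cv2.resize(im[0:260,150:640],(784,416))[:,:,::-1])
go(.433,.1,.2,90)"
```

```text
[0.44426134 0.33145996 0.20844243] 0.3008494387860067
green [263. 184. 830.] [0.4428 0.3864] 179.7 [0.061 0.016]
green [316. 185. 635.] [0.443  0.3322] -178.7 [0.062 0.011]
yellow [559. 200. 255.] [0.4346 0.0212] 91.6 [0.014 0.05 ]
blue [  293.   174. 19673.] [0.4474 0.3583] 91.4 [0.155 0.171]
blue [ 469.   29. 4112.] [0.6268 0.1603] 112.5 [0.093 0.115]
blue [464. 193. 840.] [0.4319 0.1548] 75.5 [0.036 0.041]
blue [628.  65. 678.] [ 0.6527 -0.1615] 112.8 [0.067 0.087]
go [-0.0138  0.2305  0.0047] turn -89.0 rows 12 psi 1.0 q6 2.01 t 22.75
```

View pics/w10c.png

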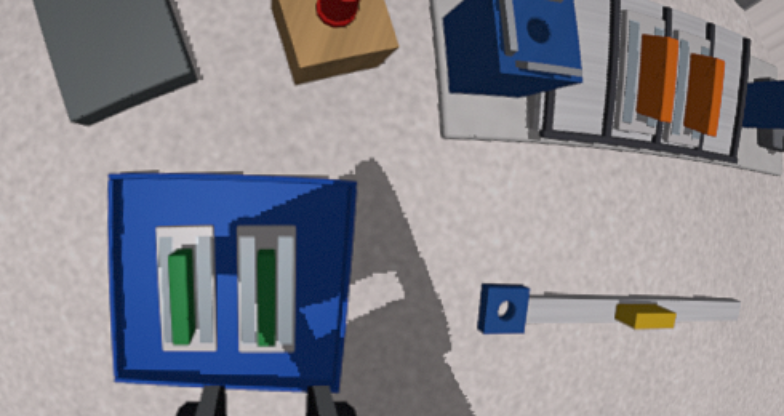

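Both finished carriers lie flat in the tray at crop (185,290) and (266,290). Two lanes hold orange, and the bar is undisturbed. Next I go above the bar with the tool turned along it.

>>> send_rows --pt "0 0.29 0.0 -91 -0.2" --pt "0 0.29 0.0 -91 -0.2" --pt "0 0.29 0.0 -91 -0.2" --pt "0 0.29 0.0 -91 -0.2" --pt "0 0.29 0.0 -91 -0.2" --pt "0 0.29 0.0 -91 -0.2" --pt "0 0.29 0.0 -91 -0.2" --pt "0 0.29 0.0 -91 -0.2" --pt "0 0.29 0.0 -91 -0.2" --pt "0 0.29 0.0 -91 -0.2" --pt "0 0.29 0.0 -91 -0.2" --pt "0 0.29 0.0 -91 -0.2"

```text
time: 23.95
eef_pos: [0.4455, 0.0404, 0.2003]
tcp_rot: [0.694, 0.72, -0.002, -0.002]
contact_force: [-0.4, 0.3, 0.2]
opening: 0.4
finger_force: 0.0
```

```bash
python3 -c "
from h import *
im,p,Rm=wshot('w11');s=ctrl.get_state();print(p,s['opening'],s['qpos'])
wfind(im,p,Rm,['yellow'],dict(yellow=.044),200)
wfind(im,p,Rm,['blue'],dict(blue=.014),200)
for b in blobs(im,*COL['yellow'],300)[:1]:
    c=cv2.boxPoints(cv2.minAreaRect(b[3].astype(np.float32)));print(c.round(0).tolist(),wcast(c,.044,p,Rm).round(4)[:,:2].tolist())
go(.434,.02,.1,93)"
```

```text
[0.44554596 0.04041644 0.20026687] 0.4056746067726836 [-1.37049972e-01 -1.95413481e-01  2.14961661e+00  1.64824207e-04
  1.19303078e+00 -1.74986411e-01]
yellow [303. 204. 620.] [0.4336 0.0203] 91.7 [0.014 0.051]
blue [ 491.   56. 4232.] [0.6394 0.1949] -167.7 [0.126 0.089]
blue [ 616.   40. 2313.] [0.8871 0.2852] 74.3 [0.133 0.176]
blue [ 306.   72. 1137.] [0.4305 0.1516] 112.5 [0.035 0.036]
blue [472. 300. 492.] [ 0.6691 -0.1209] 142.4 [0.1   0.073]
[[297.0, 179.0], [310.0, 179.0], [310.0, 228.0], [297.0, 228.0]] [[0.4269, 0.046], [0.4395, 0.0465], [0.4411, -0.0045], [0.4279, -0.005]]
go [-0.0201 -0.0118  0.1003] turn -0.8 rows 4 psi 92.2 q6 -0.17 t 24.0
```

View pics/w11.png

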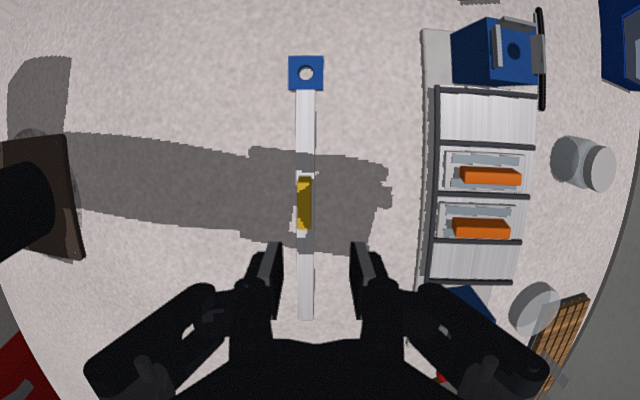

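The bar is clear below me: bore at (306,72), yellow block at (303,204).

>>> send_rows --pt "-0.0195 -0.0125 0.04 0.7 -0.2" --pt "-0.0195 -0.0125 0.09 0.7 -0.2" --pt "-0.0195 -0.0125 0.13 0.7 -0.2" --pt "-0.0195 -0.0125 0.16 0.7 -0.2" --pt "-0.0195 -0.0125 0.17 0.7 -0.2" --pt "-0.0195 -0.0125 0.17 0.7 -0.2" --pt "-0.0195 -0.0125 0.17 0.7 -1" --pt "-0.0195 -0.0125 0.17 0.7 -1" --pt "-0.0195 -0.0125 0.17 0.7 -1" --pt "-0.0195 -0.0125 0.17 0.7 -1" --squeeze 60

```text
time: 25.0
eef_pos: [0.4362, 0.0202, 0.0342]
tcp_rot: [0.699, 0.715, 0.001, 0.001]
contact_force: [-0.1, -0.3, -0.3]
opening: 0.148
finger_force: 61.3
```

>>> send_rows --pt "0 0 -0.04 0 -1" --pt "0 0 -0.09 0 -1" --pt "0 0 -0.14 0 -1" --pt "0 0 -0.16 0 -1" --pt "0 0 -0.16 0 -1" --pt "0 0 -0.16 0 -1"

```text
time: 25.6
eef_pos: [0.4348, 0.0204, 0.1925]
tcp_rot: [0.699, 0.715, -0.0, -0.0]
contact_force: [-0.3, -0.1, -2.4]
opening: 0.146
finger_force: 60.9
```

```bash
python3 -c "
from h import *
s=ctrl.get_state();print(s['opening'],s['finger_force'],s['eef_pos'])
a=dr(0,.012);print(a);go(*a,.19,94.7)"
```

```text
0.14637292395863102 60.938172340393066 [0.43483348 0.02035716 0.19248443]
[0.62451674 0.05045965]
go [0.0259 0.1903 0.0024] turn -3.4 rows 5 psi 91.3 q6 -0.21 t 25.6
```

>>> send_rows --pt "0.026 0.19 0.0 -3.4 -1" --pt "0.026 0.19 0.0 -3.4 -1" --pt "0.026 0.19 0.0 -3.4 -1" --pt "0.026 0.19 0.0 -3.4 -1" --pt "0.026 0.19 0.0 -3.4 -1" --pt "0.026 0.19 0.0 -3.4 -1" --pt "0.026 0.19 0.0 -3.4 -1"

```text
time: 26.3
eef_pos: [0.6229, 0.0505, 0.1905]
tcp_rot: [0.678, 0.735, -0.002, -0.002]
contact_force: [0.1, -0.3, -1.9]
opening: 0.146
finger_force: 60.9
```

```bash
python3 -c "
from h import *
im,p,Rm=wshot('w12');s=ctrl.get_state();print(p,s['opening'],s['finger_force'])
d=np.load('pics/w7.npz');print('kn',wcast([180.8,208],.094,d['p'],d['R']))
d=np.load('pics/w11.npz');print('kn11',wcast([514,50.5],.094,d['p'],d['R']))
cv2.imwrite('pics/w12c.png',cv2.resize(im[0:300,180:480],(600,600),interpolation=cv2.INTER_CUBIC)[:,:,::-1])"
```

```text
[0.62289137 0.05048247 0.1905242 ] 0.14737465036875233 60.88078737258911
kn [[0.61387754 0.18254565 0.094     ]]
kn11 [[0.61432697 0.1849464  0.094     ]]
```

View pics/w12c.png

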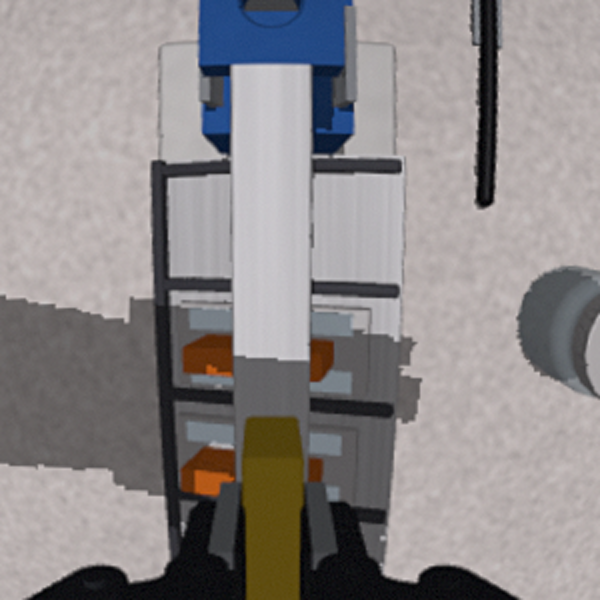

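The bar runs straight along the tool axis, with its knuckle's inner edge at crop row 66 (pixel (315.5,33)). The hinge post and guide plates are just below it.

```bash
python3 -c "
from h import *
d=np.load('pics/w12.npz');p,Rm=d['p'],d['R']
q=wcast([[315.5,33]],p[2]-.0195,p,Rm)[0];l=Rm.T@(q-p);print('edge in tool',l)
im=cv2.imread('pics/w12.png')[:,:,::-1].copy()
bx=l[0]+.018;print('bore toolx',bx)
k=np.array([.6138,.1838])
# bar grey edges straightness
a=np.radians(94.7);x=np.array([np.cos(a),np.sin(a)])
t=k-x*bx;print('TCP target',t, dr(0,.145), dr(0,-.149));go(*t,.15,94.7)"
```

```text
edge in tool [0.11278148 0.00058102 0.01958323]
bore toolx 0.13078147945318608
TCP target [0.62451604 0.05345829] [0.61361892 0.18301242] [ 0.63770884 -0.10999897]
go [0.0029 0.0018 0.0415] turn -0.1 rows 2 psi 94.6 q6 -0.16 t 26.35
```

>>> send_rows --pt "0.003 0.0018 0.02 0 -1" --pt "0.003 0.0018 0.04 0 -1" --pt "0.003 0.0018 0.04 0 -1" --pt "0.003 0.0018 0.04 0 -1"

```text
time: 26.75
eef_pos: [0.6255, 0.0535, 0.1534]
tcp_rot: [0.678, 0.735, -0.0, -0.0]
contact_force: [-0.4, 0.5, -2.3]
opening: 0.147
finger_force: 60.8
```

```bash
python3 -c "
from h import *
t=[.6245,.0535];go(*t,.13,94.7);s=ctrl.get_state();print(s['eef_pos'],s['contact_force'])"
```

```text
go [ 0.0001 -0.0009  0.0234] turn -0.1 rows 2 psi 94.6 q6 -0.16 t 26.75
[0.62545296 0.05345468 0.15335736] [-0.40355739  0.45345251 -2.26314369]
```

>>> send_rows --pt "0 -0.001 0.005 0 -1" --pt "0 -0.001 0.01 0 -1" --pt "0 -0.001 0.014 0 -1" --pt "0 -0.001 0.018 0 -1" --pt "0 -0.001 0.021 0 -1" --pt "0 -0.001 0.021 0 -1" --squeeze 40

```text
time: 27.35
eef_pos: [0.625, 0.0535, 0.1314]
tcp_rot: [0.678, 0.735, -0.0, -0.001]
contact_force: [-0.1, 0.0, -2.3]
opening: 0.146
finger_force: 60.9
```

>>> send_rows --pt "0 0 0.001 0 -1" --pt "0 0 0.002 0 -1" --pt "0 0 0.003 0 -1" --pt "0 0 0.003 0 -1"

```text
time: 27.75
eef_pos: [0.6253, 0.0535, 0.1291]
tcp_rot: [0.678, 0.735, -0.0, -0.0]
contact_force: [-0.3, -0.1, -1.7]
opening: 0.148
finger_force: 60.9
```

>>> send_rows --pt "0 0 0.001 0 -1" --pt "0 0 0.002 0 -1" --pt "0 0 0.002 0 -1"

```text
time: 28.05
eef_pos: [0.6255, 0.0535, 0.1283]
tcp_rot: [0.678, 0.735, 0.0, 0.0]
contact_force: [-2.4, 0.3, 3.9]
opening: 0.15
finger_force: 61.6
```

```bash
python3 -c "
from h import *
im,p,Rm=wshot('w13');s=ctrl.get_state();print(p,s['contact_force'],s['wrist_torque'])
wfind(im,p,Rm,['blue'],dict(blue=.11),100)"
```

```text
[0.62554411 0.05349632 0.12825158] [-2.99252661e+00 -5.40565941e-05  3.92305839e+00] [-0.10681538  0.48777846 -0.02588726]
blue [ 313.   32. 4369.] [0.6156 0.1667] -172.4 [0.051 0.041]
blue [ 577.   42. 2738.] [0.7831 0.2004] 154.3 [0.091 0.054]
```

>>> send_rows --pt "0 0 0 0 -0.8" --pt "0 0 0 0 -0.6" --pt "0 0 0 0 -0.4" --pt "0 0 0 0 -0.4" --pt "0 0 -0.03 0 -0.4" --pt "0 0 -0.06 0 -0.3" --pt "0 0 -0.1 0 -0.3" --pt "0 0 -0.1 0 -0.3"

```text
time: 28.9
eef_pos: [0.629, 0.0533, 0.2347]
tcp_rot: [0.678, 0.735, 0.004, 0.005]
contact_force: [0.9, -0.0, 1.2]
opening: 0.347
finger_force: 0.0
```

```bash
python3 -c "
from h import *
s=ctrl.get_state();print(s['eef_pos'],s['contact_force'],s['opening'])
go(.53,.22,.26,4.7)"
```

```text
[0.62898347 0.05325239 0.23471935] [ 0.86987092 -0.02059389  1.20885282] 0.3472413487036926
go [ 0.1742 -0.0848 -0.0267] turn 90.0 rows 12 psi 94.7 q6 -0.16 t 28.9
```

>>> send_rows --pt "0.174 -0.085 -0.027 90 -0.1" --pt "0.174 -0.085 -0.027 90 -0.1" --pt "0.174 -0.085 -0.027 90 -0.1" --pt "0.174 -0.085 -0.027 90 -0.1" --pt "0.174 -0.085 -0.027 90 -0.1" --pt "0.174 -0.085 -0.027 90 -0.1" --pt "0.174 -0.085 -0.027 90 -0.1" --pt "0.174 -0.085 -0.027 90 -0.1" --pt "0.174 -0.085 -0.027 90 -0.1" --pt "0.174 -0.085 -0.027 90 -0.1" --pt "0.174 -0.085 -0.027 90 -0.1" --pt "0.174 -0.085 -0.027 90 -0.1"

```text
time: 30.1
eef_pos: [0.5264, 0.2199, 0.2534]
tcp_rot: [0.999, 0.041, -0.0, 0.0]
contact_force: [-0.4, 0.3, -0.7]
opening: 0.447
finger_force: 0.0
```

```bash
python3 -c "
from h import *
im,p,Rm=wshot('w14');s=ctrl.get_state();print(p,s['opening'])
wfind(im,p,Rm,['red','red2'],dict(red=.102,red2=.102),60)
for b in blobs(im,*COL['red2'],60): print(cv2.boundingRect(b[3].astype(np.int32)))
a=wproj([.6138,.1838,.108],p,Rm);b=wproj([.638,-.11,.108],p,Rm);print(a,b)
c=cv2.resize(im[20:220,140:540],(800,400),interpolation=cv2.INTER_CUBIC);cv2.imwrite('pics/w14c.png',c[:,:,::-1])"
```

```text
[0.52638288 0.21994662 0.25338923] 0.4448128492785183
red2 [245.  85. 349.] [0.6187 0.2936] 56.0 [0.021 0.025]
red2 [608. 153. 155.] [ 0.6111 -0.1659] 91.7 [0.022 0.031]
(234, 74, 27, 23)
(603, 145, 12, 16)
(np.float64(364.2988309356906), np.float64(98.33504547124207)) (np.float64(591.8555099018128), np.float64(125.26211283606308))
```

View pics/w14c.png

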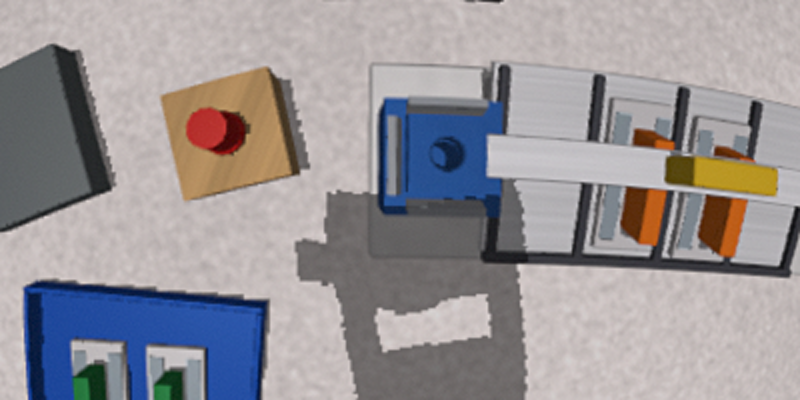

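The bar's knuckle is seated between the guide plates, with its bore at crop (447,153). The pin top is at crop (209,128), in the stand.

```bash
python3 -c "
from h import *
d=np.load('pics/w14.npz');p,Rm=d['p'],d['R']
print('bore',wcast([363.5,96.5],.108,p,Rm))
t=wcast([244.5,84],.102,p,Rm)[0];print('pin top',t,'stand',wcast([[140+163/2,20+95/2],[140+300/2,20+172/2],[140+268/2,20+67/2],[140+187/2,20+198/2]],.06,p,Rm).mean(0))
go(.617,.293,.15,4.7)"
```

```text
bore [[0.61538429 0.18467885 0.108     ]]
pin top [0.61948626 0.29378399 0.102     ] stand [0.62013066 0.29309462 0.06      ]
go [ 0.0964 -0.0653  0.1035] turn 0.1 rows 5 psi 4.8 q6 1.71 t 30.15
```

>>> send_rows --pt "0.0986 -0.0656 0.04 0 -0.1" --pt "0.0986 -0.0656 0.09 0 -0.1" --pt "0.0986 -0.0656 0.1 0 -0.1" --pt "0.0986 -0.0656 0.13 0 -0.1" --pt "0.0986 -0.0656 0.16 0 -0.1" --pt "0.0986 -0.0656 0.174 0 -0.1" --pt "0.0986 -0.0656 0.174 0 -0.1" --pt "0.0986 -0.0656 0.174 0 -1" --pt "0.0986 -0.0656 0.174 0 -1" --pt "0.0986 -0.0656 0.174 0 -1" --pt "0.0986 -0.0656 0.174 0 -1" --squeeze 50

```text
time: 31.25
eef_pos: [0.6207, 0.2937, 0.0826]
tcp_rot: [0.999, 0.041, 0.002, -0.0]
contact_force: [-0.3, -1.4, 3.1]
opening: 0.212
finger_force: 49.0
```

```bash
python3 -c "
from h import *
s=ctrl.get_state();print(s['eef_pos'],s['opening'],s['finger_force'],s['contact_force'])"
```

```text
[0.62065911 0.29367959 0.08262827] 0.21179198934388957 48.99788796901703 [-0.2515914  -1.41195055  3.10525773]
```

>>> send_rows --pt "0 0 -0.04 0 -1" --pt "0 0 -0.08 0 -1" --pt "0 0 -0.12 0 -1" --pt "0 0 -0.12 0 -1" --pt "0 0 -0.12 0 -1"

```text
time: 31.75
eef_pos: [0.6202, 0.2936, 0.2026]
tcp_rot: [0.999, 0.041, 0.002, -0.0]
contact_force: [-1.4, -0.1, -1.7]
opening: 0.208
finger_force: 50.5
```

```bash
python3 -c "
from h import *
im,p,Rm=wshot('w15');s=ctrl.get_state();print(p,s['opening'],s['finger_force'],s['contact_force'])
for x,y,a,P in blobs(im,*COL['red2'],30)+blobs(im,*COL['red'],30): print(round(x),round(y),a,cv2.boundingRect(P.astype(np.int32)))
h=.0706
for o in (0,.02,.042,.048,.09): print(o,np.round([wproj(p+Rm@[dx,0,h-o],p,Rm) for dx in (-.003,0,.003)],1).tolist())
go(.6164,.1847,.195,4.7)
np.save('pics/w15crop.npy',im[150:330,260:380])
hsv=cv2.cvtColor(im,cv2.COLOR_RGB2HSV)
for v in range(190,330,6):
    r=np.nonzero((hsv[v,250:390,1]>150)&((hsv[v,250:390,0]<8)|(hsv[v,250:390,0]>170)))[0]
    if len(r): print(v,r.min()+250,r.max()+250,len(r))
"
```

```text
[0.62016208 0.29361541 0.20256915] 0.20643677300084565 50.48603653907776 [-0.3539851  -0.77988213 -0.84096185]
316 286 1208 (296, 262, 41, 43)
316 237 211 (299, 229, 35, 18)
314 253 50 (307, 247, 15, 12)
638 234 41 (636, 227, 4, 14)
0 [[316.2, 220.3], [316.2, 216.4], [316.2, 212.4]]
0.02 [[316.3, 231.3], [316.3, 227.1], [316.3, 222.7]]
0.042 [[316.3, 246.0], [316.3, 241.4], [316.3, 236.7]]
0.048 [[316.3, 250.6], [316.3, 245.8], [316.3, 241.0]]
0.09 [[316.4, 292.3], [316.4, 286.8], [316.4, 281.1]]
go [-0.0115  0.108   0.0051] turn -0.0 rows 4 psi 4.7 q6 1.78 t 31.8
220 309 321 13
226 309 321 13
232 306 326 21
238 299 332 34
244 298 334 37
250 299 333 35
256 298 334 37
262 298 334 37
268 297 335 39
274 296 336 41
280 296 336 41
286 296 336 41
292 296 336 41
298 300 332 33
304 310 321 12
```

>>> send_rows --pt "-0.012 0.1085 -0.005 0 -1" --pt "-0.012 0.1085 -0.005 0 -1" --pt "-0.012 0.1085 -0.005 0 -1" --pt "-0.012 0.1085 -0.005 0 -1" --pt "-0.012 0.1085 0.005 0 -1" --pt "-0.012 0.1085 0.01 0 -1" --pt "-0.012 0.1085 0.01 0 -1" --pt "-0.012 0.1085 0.01 0 -1"

```text
time: 32.6
eef_pos: [0.6159, 0.1853, 0.1894]
tcp_rot: [0.999, 0.041, -0.001, 0.0]
contact_force: [0.4, 0.2, -1.7]
opening: 0.206
finger_force: 50.5
```

```bash
python3 -c "
from h import *
im,p,Rm=wshot('w16');s=ctrl.get_state();print(p,s['finger_force'],s['contact_force'])
cv2.imwrite('pics/w16c.png',cv2.resize(im[170:320,240:390],(750,750),interpolation=cv2.INTER_CUBIC)[:600,:,::-1])
go(.6158,.1845,.16,4.7)"
```

```text
[0.61588792 0.18527329 0.18935002] 50.51912248134613 [0.95798935 0.56623393 0.15719014]
go [-0.0004  0.0006  0.0299] turn 0.0 rows 2 psi 4.7 q6 1.62 t 32.65
```

View pics/w16c.png

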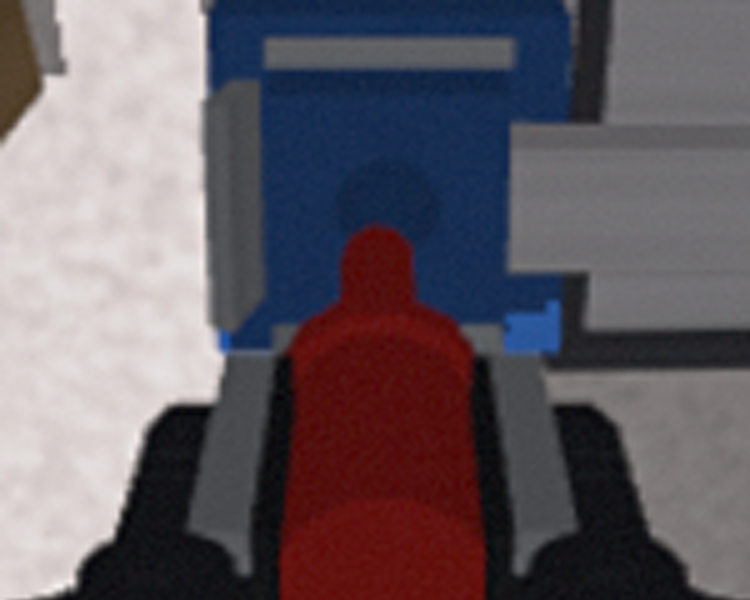

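The pin's tip is at crop (378,235) and the bore centre at (388,205), so I'll cast the bore centre for the last correction.

```bash
python3 -c "
from h import *
d=np.load('pics/w16.npz');p,Rm=d['p'],d['R']
q=wcast([[317.6,211],[315.6,211]],.108,p,Rm);print(q,[(Rm.T@(a-p)).round(4) for a in q])
print('tip',wproj(p+Rm@[0,0,.0706],p,Rm),wproj(p+Rm@[-.001,0,.0706],p,Rm))
im=cv2.imread('pics/w16.png');hsv=cv2.cvtColor(im,cv2.COLOR_BGR2HSV)
for v in range(205,236,2):
    r=np.nonzero((hsv[v,290:345,1]>120)&((hsv[v,290:345,0]<8)|(hsv[v,290:345,0]>170)))[0]
    if len(r): print(v,r.min()+290,r.max()+290)
"
```

```text
[[0.61611255 0.18427126 0.108     ]
 [0.61599046 0.18574556 0.108     ]] [array([0.0003, 0.001 , 0.0813]), array([ 0.0003, -0.0005,  0.0813])]
tip (np.float64(316.23053335332827), np.float64(216.35205830732122)) (np.float64(316.23035696641364), np.float64(217.67601517596788))
215 314 315
217 311 319
219 309 321
221 309 321
223 308 321
225 308 321
227 308 322
229 308 322
231 306 324
233 303 328
235 300 331
```

>>> send_rows --pt "0.001 0.0014 0.005 0 -1" --pt "0.001 0.0014 0.01 0 -1" --pt "0.001 0.0014 0.015 0 -1" --pt "0.001 0.0014 0.02 0 -1" --pt "0.001 0.0014 0.025 0 -1" --pt "0.001 0.0014 0.025 0 -1"

```text
time: 33.25
eef_pos: [0.6168, 0.1828, 0.1639]
tcp_rot: [0.999, 0.041, -0.001, 0.0]
contact_force: [0.2, 0.4, -0.5]
opening: 0.213
finger_force: 50.5
```

>>> send_rows --pt "0 0 0.005 0 -1" --pt "0 0 0.01 0 -1" --pt "0 0 0.015 0 -1" --pt "0 0 0.02 0 -1" --pt "0 0 0.025 0 -1" --pt "0 0 0.029 0 -1" --pt "0 0 0.029 0 -1"

```text
time: 33.95
eef_pos: [0.6169, 0.1829, 0.1352]
tcp_rot: [0.999, 0.041, -0.001, 0.0]
contact_force: [-0.5, 0.2, -0.5]
opening: 0.208
finger_force: 50.5
```

>>> send_rows --pt "0 0 0.002 0 -1" --pt "0 0 0.004 0 -1" --pt "0 0 0.006 0 -1" --pt "0 0 0.006 0 -1"

```text
time: 34.35
eef_pos: [0.6174, 0.1832, 0.1306]
tcp_rot: [0.999, 0.041, -0.0, -0.0]
contact_force: [-1.6, 1.3, 2.6]
opening: 0.21
finger_force: 51.0
```

>>> send_rows --pt "0 0 0.001 0 -1" --pt "0 0 0.002 0 -1" --pt "0 0 0.002 0 -1"

```text
time: 34.65
eef_pos: [0.6176, 0.1832, 0.1306]
tcp_rot: [0.999, 0.041, -0.0, -0.0]
contact_force: [-5.6, 0.6, 8.8]
opening: 0.21
finger_force: 51.6
```

>>> send_rows --pt "0 0 0 0 -0.6" --pt "0 0 0 0 -0.4" --pt "0 0 0 0 -0.2" --pt "0 0 0 0 -0.2" --pt "0 0 -0.03 0 -0.2" --pt "0 0 -0.07 0 -0.2" --pt "0 0 -0.11 0 -0.4" --pt "0 0 -0.11 0 -0.4"

```text
time: 35.45
eef_pos: [0.6211, 0.1834, 0.2463]
tcp_rot: [0.999, 0.041, 0.007, -0.001]
contact_force: [-0.2, 0.6, 0.4]
opening: 0.304
finger_force: 0.0
```

```bash
python3 -c "
from h import *
im,p,Rm=wshot('w17');s=ctrl.get_state();print(p,s['contact_force'])
wfind(im,p,Rm,['red2'],dict(red2=.15),60)
for z in (.108,.15): print(z,np.round(wproj([.6155,.184,z],p,Rm),0))
for x,y,a,P in blobs(im,*COL['red2'],60): print(round(x),round(y),a,cv2.boundingRect(P.astype(np.int32)))
im=ctrl.read_camera('top');cv2.imwrite('pics/top1.png',im[:,:,::-1])
for k,z in dict(orange=.08,green=.04,yellow=.138,red2=.1).items():
    for b in blobs(im,*COL[k]): print(k,np.round(b[:3]),axis(cast('top',b[3],z)))
"
```

```text
[0.62106431 0.18339815 0.24627615] [-0.35272928  0.7227139   0.1121573 ]
red2 [316. 210. 418.] [0.618  0.1833] -179.3 [0.019 0.018]
red2 [581. 221. 170.] [ 0.6261 -0.1049] 78.9 [0.018 0.025]
red2 [316. 192.  87.] [0.6332 0.1849] 94.2 [0.012 0.018]
0.108 [315. 199.]
0.15 [315. 213.]
316 210 418 (305, 199, 23, 24)
581 221 170 (575, 213, 14, 17)
316 192 87 (304, 187, 24, 16)
orange [294. 201.  22.] (array([0.59848183, 0.06315609]), np.float64(-174.32886397331805))
orange [312. 200.  20.] (array([0.60298578, 0.00798703]), np.float64(-178.17403365419008))
green [192. 254.  63.] (array([0.43762719, 0.3859386 ]), np.float64(-178.04391524072756))
yellow [296. 190.  66.] (array([0.62364468, 0.05262812]), np.float64(95.22674018179822))
```

```bash
python3 -c "
from h import *
A=np.zeros((3,3));bb=np.zeros(3);L=[]
for n in ['w2','w4','w7','w9','w14','w17','w6']:
    im=cv2.imread(f'pics/{n}.png')[:,:,::-1].copy();d=np.load(f'pics/{n}.npz') ;p,Rm=d['p'],d['R']
    for b in blobs(im,*COL['red2'],60):
        if b[0]>420 and b[0]<625:
            q0=wcast(b[:2],.1,p,Rm)[0];q1=wcast(b[:2],.05,p,Rm)[0];u=q1-q0;u/=np.linalg.norm(u);M=np.eye(3)-np.outer(u,u);A+=M;bb+=M@q0;L.append((n,q0.round(4)))
t=np.linalg.solve(A,bb);print(t,L)
a=np.radians(YAW);r=t[:2]-O;print('dryer xy',np.cos(a)*r[0]+np.sin(a)*r[1],-np.sin(a)*r[0]+np.cos(a)*r[1])
g=dr(-.085,-.208);print(g);go(*g,.22,4.7)"
```

```text
[ 0.6112133  -0.1695031   0.09873977] [('w2', array([ 0.6109, -0.1689,  0.1   ])), ('w4', array([ 0.6116, -0.1688,  0.1   ])), ('w7', array([ 0.6119, -0.1675,  0.1   ])), ('w9', array([ 0.6122, -0.1687,  0.1   ])), ('w14', array([ 0.6112, -0.1685,  0.1   ])), ('w17', array([ 0.6113, -0.1681,  0.1   ])), ('w6', array([ 0.6117, -0.1685,  0.1   ]))]
dryer xy -0.03128212750368641 -0.20613303879326866
[ 0.55782903 -0.17576535]
go [-0.0893  0.3527  0.0193] turn -0.0 rows 9 psi 4.7 q6 1.62 t 35.55
```

>>> send_rows --pt "-0.0893 0.3527 0.0 0 -1" --pt "-0.0893 0.3527 0.0 0 -1" --pt "-0.0893 0.3527 0.0 0 -1" --pt "-0.0893 0.3527 0.0 0 -1" --pt "-0.0893 0.3527 0.0 0 -1" --pt "-0.0893 0.3527 0.0 0 -1" --pt "-0.0893 0.3527 0.0 0 -1" --pt "-0.0893 0.3527 0.0 0 -1" --pt "-0.0893 0.3527 0.02 0 -1" --pt "-0.0893 0.3527 0.06 0 -1" --pt "-0.0893 0.3527 0.08 0 -1" --pt "-0.0893 0.3527 0.08 0 -1"

```text
time: 36.75
eef_pos: [0.5536, -0.1737, 0.1519]
tcp_rot: [0.999, 0.041, -0.005, -0.003]
contact_force: [-0.2, 0.6, -0.1]
opening: 0.001
finger_force: 0.0
```

```bash
python3 -c "
from h import *
im,p,Rm=wshot('w18');s=ctrl.get_state();print(p,s['opening'],s['contact_force'])
g=dr(-.075,-.207);go(*g,.088,4.7);g=dr(.014,-.207);go(*g,.088,4.7)
im=ctrl.read_camera('scene');cv2.imwrite('pics/scene1.png',im[:,:,::-1])
for k,z in dict(orange=.08,green=.04).items():
    for b in blobs(im,*COL[k]): print(k,np.round(b[:3]),cast('scene',b[:2],z))"
```

```text
[ 0.5536475  -0.17368608  0.15188539] -0.006612666268783428 [-0.52919317 -0.83410143  0.42904128]
go [0.0128 0.0008 0.0667] turn -0.0 rows 3 psi 4.7 q6 1.01 t 36.8
go [0.1018 0.0007 0.0662] turn -0.0 rows 4 psi 4.7 q6 1.01 t 36.8
orange [217. 190. 220.] [[ 0.67026786 -0.3189083   0.08      ]]
orange [343. 222.  68.] [[0.63658685 0.0708832  0.08      ]]
orange [324. 217.  66.] [[0.64007549 0.01716761 0.08      ]]
orange [220. 214.  14.] [[ 0.75477719 -0.23823062  0.08      ]]
orange [306.  85.  13.] [[-0.15218334 -0.49375805  0.08      ]]
orange [322.  59.  13.] [[-0.49720404 -0.59364822  0.08      ]]
orange [253.  51.  13.] [[-0.46213626 -1.01274814  0.08      ]]
orange [269.  44.  13.] [[-0.61400824 -1.00689644  0.08      ]]
orange [260.  50.  12.] [[-0.48784548 -0.98379782  0.08      ]]
orange [285.  17.  12.] [[-1.22226079 -1.28184597  0.08      ]]
orange [239.  29.  11.] [[-0.80309331 -1.36417241  0.08      ]]
orange [255.  24.  11.] [[-0.96684297 -1.356689    0.08      ]]
orange [316.  86.  10.] [[-0.16081908 -0.44467528  0.08      ]]
orange [322.  82.  10.] [[-0.21956808 -0.44684843  0.08      ]]
orange [239.  66.  10.] [[-0.22334003 -0.92378701  0.08      ]]
orange [331.  90.   9.] [[-0.14645061 -0.36441131  0.08      ]]
orange [329.  55.   9.] [[-0.57977838 -0.59282781  0.08      ]]
orange [280.  35.   9.] [[-0.80124715 -1.05225222  0.08      ]]
orange [263.   3.   9.] [[-1.55613447 -1.70208336  0.08      ]]
orange [324.  86.   8.] [[-0.17206927 -0.40843937  0.08      ]]
orange [251.  44.   8.] [[-0.56549898 -1.09938735  0.08      ]]
orange [275.  26.   8.] [[-0.98221402 -1.20480239  0.08      ]]
orange [252.  26.   8.] [[-0.90633785 -1.33848218  0.08      ]]
orange [230.   8.   8.] [[-1.27086416 -1.81270694  0.08      ]]
green [480. 227.  74.] [[0.44663446 0.38828306 0.04      ]]
green [459. 221.  68.] [[0.44644292 0.33296784 0.04      ]]
```

Carriers are all in place in both sets. Next I throw the lever.

>>> send_rows --pt "0.005 0.0 0.035 0 -1" --pt "0.005 0.0 0.064 0 -1" --pt "0.01 0.0 0.064 0 -1" --pt "0.025 0.0 0.064 0 -1" --pt "0.04 0.0 0.064 0 -1" --pt "0.055 0.0 0.064 0 -1" --pt "0.068 0.0 0.064 0 -1" --pt "0.08 0.0 0.064 0 -1" --pt "0.09 0.0 0.064 0 -1" --pt "0.096 0.0 0.064 0 -1" --pt "0.1 0.0 0.064 0 -1" --pt "0.1 0.0 0.064 0 -1"

```text
time: 38.05
eef_pos: [0.6528, -0.1683, 0.095]
tcp_rot: [0.999, 0.041, -0.007, -0.0]
contact_force: [-15.2, -1.2, 10.5]
opening: 0.005
finger_force: 7.7
```

```bash
python3 -c "
from h import *
s,p,Rm=pose();a=np.radians(YAW);r=p[:2]-O;print('dryer x',np.cos(a)*r[0]+np.sin(a)*r[1],p,s['contact_force'])"
```

```text
dryer x 0.010296405332874688 [ 0.65282924 -0.16825178  0.09503821] [-15.249455    -1.17527404  10.48465904]
```

Contact at the stop. I'll retract toward the robot, rise and check.

>>> send_rows --pt "-0.02 0 0 0 -1" --pt "-0.06 0 0 0 -1" --pt "-0.1 0 -0.01 0 -1" --pt "-0.1 0 -0.05 0 -1" --pt "-0.1 0 -0.1 0 -1" --pt "-0.1 0 -0.13 0 -1" --pt "-0.1 0 -0.13 0 -1" --pt "-0.1 0 -0.13 0 -1"

```text
time: 38.85
eef_pos: [0.5576, -0.176, 0.2256]
tcp_rot: [0.999, 0.041, 0.001, 0.001]
contact_force: [-0.3, -0.6, -0.9]
opening: 0.002
finger_force: 0.0
```

```bash
python3 -c "
from h import *
im,p,Rm=wshot('w19');s=ctrl.get_state();print(p,s['time'],s['contact_force'])
for z in (.085,.099,.11):
    for b in blobs(im,*COL['red2'],60)[:3]: 
        q=wcast(b[:2],z,p,Rm)[0];a=np.radians(YAW);r=q[:2]-O;print(z,np.round(b[:3]),'dryer',np.cos(a)*r[0]+np.sin(a)*r[1],-np.sin(a)*r[0]+np.cos(a)*r[1])
wfind(im,p,Rm,['yellow','green'],dict(yellow=.138,green=.042),60)
im=ctrl.read_camera('scene')
for k,z in dict(orange=.08,green=.04,yellow=.138).items():
    for b in blobs(im,*COL[k],40): print(k,np.round(b[:3]),cast('scene',b[:2],z))"
```

```text
[ 0.5576351  -0.1759629   0.22557695] 38.9 [ 0.1493866  -0.62585734 -0.19198983]
0.085 [314.  57. 626.] dryer 0.035814568771611266 -0.20660058546563936
0.099 [314.  57. 626.] dryer 0.033504586478962206 -0.20666737689372155
0.11 [314.  57. 626.] dryer 0.03168960039188083 -0.20671985587292896
yellow [ 71. 115. 531.] [0.6263 0.0499] 94.7 [0.017 0.049]
green [ 13. 226. 831.] [0.4475 0.3336] 103.0 [0.072 0.107]
orange [217. 190. 219.] [[ 0.67084113 -0.31859468  0.08      ]]
orange [343. 222.  68.] [[0.63683523 0.07104395 0.08      ]]
orange [324. 217.  66.] [[0.64007684 0.01730399 0.08      ]]
green [480. 227.  72.] [[0.44563483 0.38831416 0.04      ]]
green [459. 221.  71.] [[0.44708975 0.3327867  0.04      ]]
yellow [339. 204. 184.] [[0.63961514 0.05935634 0.138     ]]
```

The lever ball is at dryer x = +33 mm, so the switch is fully on. All other parts are unchanged, so I'm handing in.

```bash
python3 -c "
from h import *
print(ctrl.sign_off())"
```

```text
the job is handed in; nothing more can be done
None
```

I handed the job in at about 39 s on the robot's clock; the sign-off returned no verdict. By my camera and force readings, both finished carriers lie flat in the tray, both fresh ones lie in their own lanes, the bar is seated, the pin is home, and the lever was thrown fully on last.

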